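Lay a brittle plaster dentil moulding in the sloped saw jig

TASK

Take the full-length plaster moulding with the row of six little square teeth out of the crate and lay it in the sloped saw jig, teeth outwards: back flat on the board, long edge down against both wooden lips, and one end brought up until it lightly presses on the metal length stop, then let go. The plaster is brittle, so grip it with no more than 40 N and set it down without a knock, and the length stop is held only by friction, so touch it without pushing it off its mark. Leave everything else where it lies.

Things in the scene. Friction and masses are not known exactly. Their poses are not given: they have to be found in the camera images.
- dentil: The moulding to set: plaster slab 40 wide (x), 160 long (y), 16 mm thick, with one row of six square teeth (20 x 14, 10 mm high) along its face; 26 mm high in all. Symmetric. Its plain 16 mm high long sides are gripped across the 40 mm width. Origin: centre of its flat back; z out of the toothed face. Lies back down in the crate. 0.18 to 0.28 kg; a 25 N grip holds it. Chips at 60 N on the jig.
- crate: Open wooden crate, fixed, 274 (x) x 284 (y) x 50 mm high, walls and floor 7 mm. Origin: centre of underside. Four plaster pieces lie flat on its floor: the three 160 mm ones side by side, roughly along the crate's y, in any order, 76 mm centre to centre (about 36 mm free between them); the stub across at the +y end.
- jig: The saw jig, fixed: wooden base 170 (x) x 300 (y) x 14 mm on the table, carrying the sloped cradle board and its length stop. Origin: centre of underside; the board rises towards the jig's +x, away from the robot.
- cradle: Sloped board of the jig, tilted 35 degrees. x up the slope, y along the 300 mm board, z out of it. Origin: on the board's surface at the lip line, mid width, 45 mm above the table. Board x -15 to 109 mm. Two lips 12 mm high, x -12 to 0: y -60 to -36 and y 54 to 78 mm; a finger fits between them. Seated moulding: origin at x 20 mm, z 0. Rail 10 mm high at x 98 to 108.
- stop: Length stop at the cradle's +y end: metal plate x 4 to 40 mm, 2 to 24 mm above the board, on an arm from the rail. Axes as the cradle's. Origin: in the plane of the face (looking to -y) that the moulding's end meets, on the board at the lip line; at cradle y 88 to 112 mm. Slides along y if pushed with over 10 N, no spring-back. A moulding touching it has its centre 80 mm towards -y.
- ridged: Plaster moulding in the crate, the same size, with an unbroken ridge instead of teeth, 160 x 40 mm, 24 mm high. Bystander. Origin: centre of underside.
- plain: Plaster slab in the crate, 160 x 40 x 16 mm, no relief. Bystander. Origin: centre of underside.
- stub: Short toothed offcut in the crate, 75 x 40 mm, three teeth, 26 mm high. Bystander. Origin: centre of underside.
- hammer: Hammer lying near the table's far edge. Bystander.
- glue: Closed white bottle, 60 mm across, 170 mm high, standing out to one side. Bystander.
- sanding_block: Cork block 110 x 55 x 35 mm lying between crate and jig. Bystander.
- tin: Open steel tin, 90 mm across, 100 mm high, standing out to one side. Bystander.

How it is judged:
By the outcome, as a careful person would: the job done as asked, in the order asked, and still so for the second after the job is handed in, with the robot touching nothing.
It also fails if it takes over 51 s, if anything falls off the work surface, if the arm or the gripper's body presses on something with over 40 N, if the wrist force passes 120 N, or if a joint passes its speed limit or range.

ROBOT

A 6-joint arm with a two-finger parallel gripper is mounted at the origin on the work surface. World frame = base frame: x ahead of the robot, y to its left, z up, the work surface at z = 0. Lengths are in mm, angles in rad, forces in N, time in s.
With the tool pointing down it reaches from about 350 to 875 mm from the base axis. Payload 4.2 kg.
Tool frame: the origin (TCP) lies on the centre line of the jaws, within the pads' length; the fingertips stand 17 mm ahead of it and the grasp point (between the pads) lies 2 mm behind it (manip.tips_ahead is the distance from the TCP to the fingertips, in mm); y points along the fingers, x is the direction in which the jaws open and shut, and the axes are right-handed (so a half turn about y gives the same grasp; the last joint's range is limited). The gripper opens to 85 mm and grips with 20 to 120 N. Pads are 22 mm wide; open, the fingers measure 114 mm over their backs; the gripper's body (76 mm by 85 mm) begins 54 mm behind the grasp point. The pads swing forward as they close: fully open they stand 13 mm farther back than shut.
Start: joints at [1.376, 0.385, 0.008, 0, -1.194, -0.259], TCP at [273.956, 561.736, 226.612] pointing down, gripper open.
Joint ranges: [-3.14, 3.14], [-1.21, 2.06], [-1.07, 1.41], [-3.16, 2.05], [-2.99, -0.16], [-3.1, 3.1]. Speed limits (rad/s): [2.79, 2.79, 3.14, 3.14, 3.14, 3.14].

INTERFACE

Orientations are given as a 3x3 rotation matrix whose columns are the frame's x, y, z axes.
In Python, from rig import manip gives the robot as it stands.
- The arm moves only by the tool drive_tool, never from a script. Its argument "commands" is a list of rows, each a list of 7 numbers: the closure in counts, from 0 (fully open) to 255 (shut), then the shift along the world's x, y, z as a fraction of full scale, then the turn, a rotation vector about the world's x, y, z as a fraction of full scale. In form: [[gripper, tx, ty, tz, rx, ry, rz], ...]. A call has 1 to 12 rows; each row shifts and turns the commanded pose from where the row before left it; what a row does not reach is not made up. Full scale, the value 1, is 50 mm for a shift and 8 degrees for a turn. A row lasts 1/10 s, in which the tool goes at most 50 mm and 8.59 degrees, less where a joint would pass 70% of its speed; a pose out of reach is approached as far as the arm can. A call with a number of a shift or a turn outside -1 to 1 is refused whole. A call with a gripper value outside its range is refused whole. The fingers move at their own pace and stop on an object; "force" is the grip in N (left out, the last holds). Time passes only in rows, so rows that do not move let the fingers close. It gives the time, the measured TCP pose, the force and the opening at its end, in the units of the state.
- manip.get_obs(): the state, without advancing time (a new reading comes with each control period).
- manip.grab_frame(name): name is "scene" or "top" or "wrist"; returns a dict with "color" (384x512x3 uint8, red, green, blue), "mtx" (3x3 intrinsics, pixels), "cam_to_world" (4x4, takes a point from camera to world coordinates). Camera axes: x right, y down, z forward; pixel columns grow to the right and rows downward; lengths in mm; the calibration is good to about 2 mm. A picture is of the moment at which its call begins. There is no depth.
- manip.finish_job(): hands the job in, once; it reports no verdict.
The state is a dict: "clock": time; "joints": joint angles; "qd": joint speeds; "joint_torque": joint torques, N m; "position": TCP position; "tcp_rot": TCP orientation; "wrist_force": force on the tool from outside, world axes, zero at the start; "ft_torque": the same for the moment, N m; "opening": finger opening in mm.
Only numpy, scipy, OpenCV 4.12 (cv2) and the standard library are available. Lean on these libraries where they do the work, as an engineer would, in place of code of your own. Each camera call takes 0.05 s, during which the arm holds its last target. There are 200 camera calls.

## Working session

There is one attempt and no reset: what is moved stays moved. The work goes in short steps, Python scripts to look and compute and a tool call to move; the robot and the scene stay as the last step left them, time stands still between calls to the robot, and variables do not carry over. Pictures are saved under pics/ and viewed, about 8 in all and at most 12, crops included, and the job is handed in when it is done.

Besides the shell and the picture viewer there is one more tool, called after "Request:" as name(argument=value, ...) on one line, values as JSON. drive_tool: Moves the arm, as the interface text tells. Shift numbers are shares of 50 mm and turn numbers shares of 8 degrees, none past 1 either way. Its arguments: {"type":"object","properties":{"commands":{"type":"array","items":{"type":"array","items":{"type":"number"}}},"force":{"type":"number"}},"required":["commands"]}

```bash
mkdir -p pics; ls
cat > h.py <<'E'
import numpy as np,cv2
from rig import manip
def snap(name,fn):
    f=manip.grab_frame(name); np.savez('pics/'+fn+'.npz',**f)
    cv2.imwrite('pics/'+fn+'.png',f['color'][:,:,::-1]); return f
def crop(fn,x0,y0,x1,y1,s,out):
    im=cv2.imread('pics/'+fn+'.png')[y0:y1,x0:x1]
    cv2.imwrite('pics/'+out+'.png',cv2.resize(im,None,fx=s,fy=s,interpolation=cv2.INTER_CUBIC))
def ray(fn,u,v):
    f=np.load('pics/'+fn+'.npz'); T=f['cam_to_world']
    d=T[:3,:3]@np.linalg.solve(f['mtx'],[u,v,1]); return T[:3,3],d
def at_z(fn,u,v,z):
    o,d=ray(fn,u,v); return o+d*(z-o[2])/d[2]
def proj(fn,p):
    f=np.load('pics/'+fn+'.npz'); T=f['cam_to_world']
    c=(np.atleast_2d(p)-T[:3,3])@T[:3,:3]; q=c@f['mtx'].T; return q[:,:2]/q[:,2:]
E
python3 - <<'E'
from h import *
a=snap('top','t0');b=snap('scene','s0')
im=np.hstack([cv2.imread('pics/t0.png'),cv2.imread('pics/s0.png')])
cv2.imwrite('pics/b.png',cv2.resize(cv2.imread('pics/t0.png'),(800,600),interpolation=cv2.INTER_CUBIC))
print(a['cam_to_world'],b['cam_to_world'],manip.get_obs())
E
```

```text
pics
[[-5.45721568e-03 -9.87503815e-01  1.57500587e-01  3.75652367e+02]
 [-9.99980471e-01  5.86877630e-03  2.14811815e-03 -1.85146287e+01]
 [-3.04561058e-03 -1.57485788e-01 -9.87516557e-01  1.43478115e+03]
 [ 0.00000000e+00  0.00000000e+00  0.00000000e+00  1.00000000e+00]] [[ 7.74069532e-01  4.70185581e-01 -4.23959761e-01  1.20147658e+03]
 [ 6.32981505e-01 -5.61783030e-01  5.32667102e-01 -7.48112316e+02]
 [ 1.22789921e-02 -6.80680062e-01 -7.32477904e-01  1.08550495e+03]
 [ 0.00000000e+00  0.00000000e+00  0.00000000e+00  1.00000000e+00]] {'clock': 0.1, 'joints': array([ 1.37562469e+00,  3.85456961e-01,  6.75383963e-03, -4.35234314e-04,
       -1.19397857e+00, -2.58595284e-01]), 'qd': array([-7.89652149e-04, -1.98193895e-03,  4.49665200e-03,  9.19194369e-04,
       -2.49916612e-04, -4.84780981e-05]), 'joint_torque': array([-4.74136596e-04, -3.93318665e+01,  1.88928562e+01,  4.19795707e+00,
       -2.60819812e-03,  5.46583877e-06]), 'position': array([273.72648505, 561.28119157, 225.64125285]), 'tcp_rot': array([[-4.38497897e-01, -7.62647010e-04,  8.98731892e-01],
       [-8.98730151e-01, -1.77105454e-03, -4.38498550e-01],
       [ 1.92612281e-03, -9.99998141e-01,  9.11898297e-05]]), 'wrist_force': array([0.33346833, 0.89464952, 0.30536008]), 'ft_torque': array([-0.00927607, -0.01255956,  0.04209873]), 'opening': 85.2611651257312}
```

View pics/b.png

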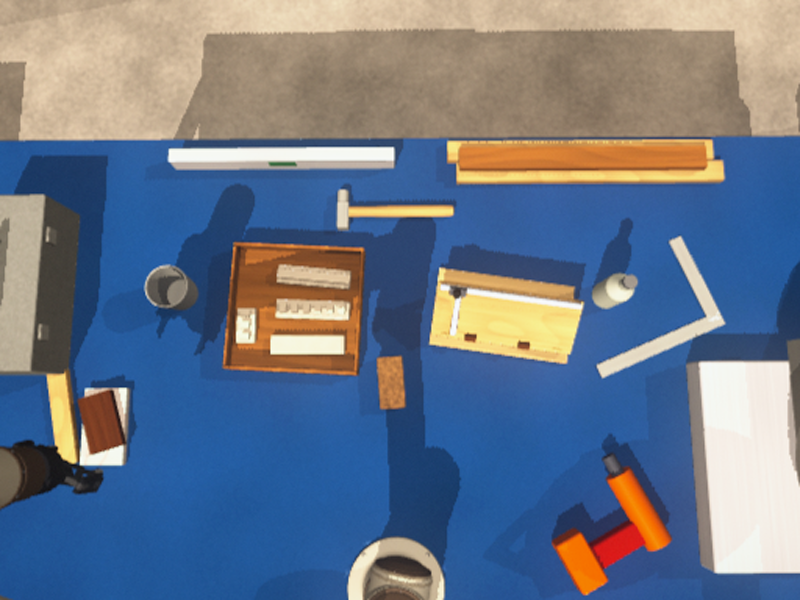

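View pics/s0.png

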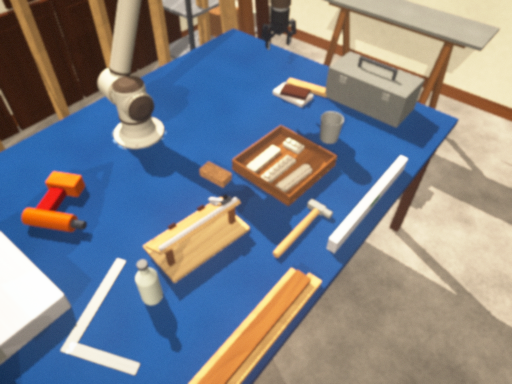

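Top: the dentil is the middle piece in the crate at about (312,309), the jig is at (505,315), and its stop is near (457,310). The scene view agrees.

Run:
```python
from h import *
im=cv2.imread('pics/t0.png')
a=cv2.resize(im[150:245,140:240],None,fx=4,fy=4,interpolation=cv2.INTER_CUBIC)
b=cv2.resize(im[150:245,270:380],None,fx=7,fy=6,interpolation=cv2.INTER_CUBIC)
cv2.imwrite('pics/c.png',cv2.resize(im[160:240,270:380],None,fx=7,fy=7,interpolation=cv2.INTER_CUBIC))
s=512/800
for n,p,z in [('dentil L',(278,305),33),('dentil R',(350,309),33),('jigTL',(440,268),60),('jig bl',(431,345),14),('jig br',(570,362),14),('lipL',(470,337),45),('lipR',(524,345),45),('stop',(457,330),60),('glue',(613,292),100),('block',(391,382),35),('hammer',(342,208),20)]:
    print(n,at_z('t0',p[0]*s,p[1]*s,z).round())
```

```text
dentil L [586. 250.  33.]
dentil R [577.  95.  33.]
jigTL [660. -99.  60.]
jig bl [500. -80.  14.]
jig br [ 461. -379.   14.]
lipL [ 514. -161.   45.]
lipR [ 496. -275.   45.]
stop [ 527. -133.   60.]
glue [ 599. -452.  100.]
block [420.   7.  35.]
hammer [806. 115.  20.]
```

View pics/c.png

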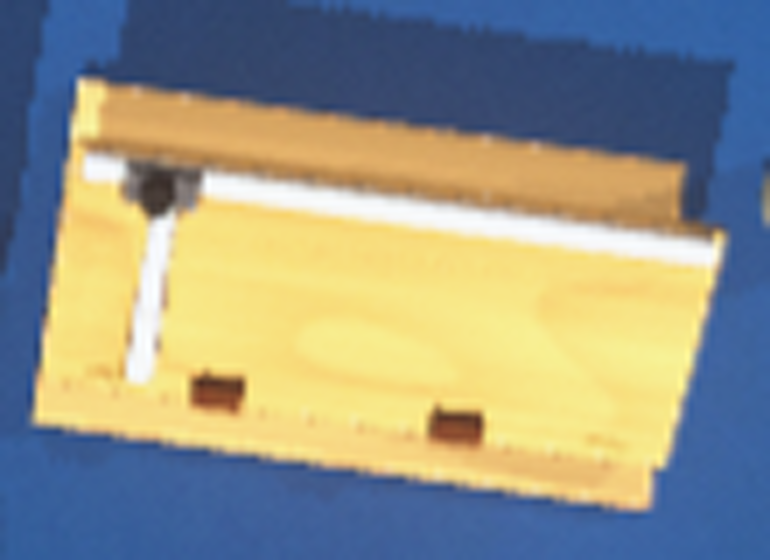

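Request:
drive_tool(commands=[[0, 0.5, -0.65, 0.1, 0, 0, -0.7], [0, 0.5, -0.65, 0.1, 0, 0, -0.7], [0, 0.5, -0.65, 0.1, 0, 0, -0.7], [0, 0.5, -0.65, 0.1, 0, 0, -0.7], [0, 0.5, -0.65, 0.1, 0, 0, -0.7], [0, 0.5, -0.65, 0.1, 0, 0, -0.7], [0, 0.5, -0.65, 0.1, 0, 0, -0.7], [0, 0.5, -0.65, 0, 0, 0, -0.7], [0, 0.5, -0.65, 0, 0, 0, -0.7], [0, 0.5, -0.65, 0, 0, 0, -0.7], [0, 0.5, -0.65, 0, 0, 0, -0.7], [0, 0.5, -0.65, 0, 0, 0, -0.7]], force=25)

```text
clock: 1.3
position: [574.5, 170.2, 261.2]
tcp_rot: [[-0.998, -0.001, -0.06], [0.06, -0.0, -0.998], [0.001, -1.0, 0.0]]
wrist_force: [1.1, 1.6, -0.3]
opening: 85.5
```

Run:
```python
from h import *
f=snap('wrist','w0');crop('w0',0,0,512,384,1.56,'w0b')
o=manip.get_obs();print(o['clock'],o['position'],o['tcp_rot'],o['joints'],manip.tips_ahead);print(f['cam_to_world'])
```

```text
1.35 [577.22034535 166.12847673 260.79303367] [[-9.97730008e-01 -3.14810835e-04 -6.73404202e-02]
 [ 6.73409755e-02 -2.34822183e-03 -9.97727257e-01]
 [ 1.55965106e-04 -9.99997193e-01  2.36409106e-03]] [ 5.50480232e-01  3.22572928e-01  6.21441579e-04  1.93516634e-03
 -1.25034205e+00 -6.18482973e-01] 17.0
[[-9.98203533e-01  5.74895493e-02  1.68718116e-02  5.71163409e+02]
 [ 5.99140619e-02  9.57302950e-01  2.82809771e-01  9.85406961e+01]
 [ 1.07171258e-04  2.83312572e-01 -9.59027620e-01  4.08674935e+02]
 [ 0.00000000e+00  0.00000000e+00  0.00000000e+00  1.00000000e+00]]
```

View pics/w0b.png

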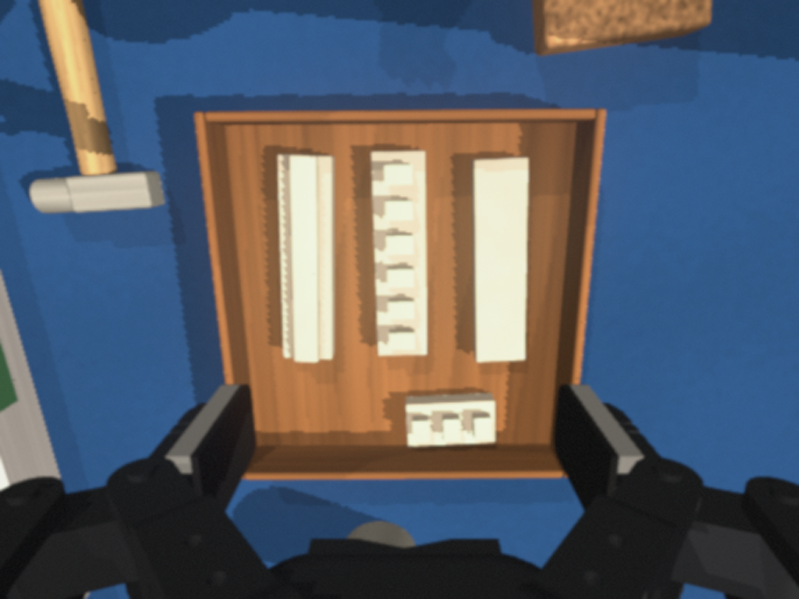

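The wrist view shows the dentil in the middle of the crate. Its slab top corners are at (371,152), (424,152), (427,355) and (379,356).

Run:
```python
from h import *
P=np.array([at_z('w0',u*512/799,v*512/799,23) for u,v in [(371,152),(424,152),(427,355),(379,356)]])
print(P.round(1),P.mean(0)); y=(P[2]+P[3]-P[0]-P[1])/2;print(y,np.degrees(np.arctan2(-y[0],y[1])),np.linalg.norm(P[1]-P[0]),np.linalg.norm(P[3]-P[2]))
o=manip.get_obs();print(o['position'],o['tcp_rot'])
# jig model vs top image
from scipy.optimize import least_squares
a=np.radians(35)
def cr(p):
    x,y,th=p[:3];c,s=np.cos(th),np.sin(th);R=np.array([[c,-s,0],[s,c,0],[0,0,1]])
    A=np.array([[np.cos(a),0,-np.sin(a)],[0,1,0],[np.sin(a),0,np.cos(a)]]); return R@A,np.array([x,y,45])
# lips tops outer-upper corners (x=0,z=12), board corners bottom; px in crop c (7x, off 270,160)
obs=[((192,378),(0,78,12)),((244,380),(0,54,12)),((431,410),(0,-36,12)),((483,413),(0,-60,12)),((84,152),(108,150,10)),((724,237),(109,-150,0)),((664,467),(-15,-150,0))]
px=np.array([(270+u/7,160+v/7) for (u,v),_ in obs]);q=np.array([b for _,b in obs],float)
def f(p):
    R,t=cr(p); return (proj('t0',q@R.T+t)-px).ravel()
r=least_squares(f,[515,-215,-.13],loss='soft_l1');print(r.x,np.degrees(r.x[2]),r.fun.reshape(-1,2).round(1))
```

```text
[[595.3  99.8  23. ]
 [556.9 102.1  23. ]
 [562.3 260.7  23. ]
 [601.3 259.2  23. ]] [578.93539022 180.46289764  23.        ]
[  5.65516409 158.95973885   0.        ] -2.0374998265958375 38.42255626016552 39.03773506168847
[577.22034535 166.12847673 260.79303367] [[-9.97730008e-01 -3.14810835e-04 -6.73404202e-02]
 [ 6.73409755e-02 -2.34822183e-03 -9.97727257e-01]
 [ 1.55965106e-04 -9.99997193e-01  2.36409106e-03]]
[ 5.13385701e+02 -2.27806126e+02 -1.60977807e-01] -9.223348942013295 [[ 0.1 -0.3]
 [-0.1  0.6]
 [ 0.3  0.5]
 [ 0.1  1.2]
 [-1.1 -1.1]
 [ 0.6 -0.5]
 [-0.1 -0.3]]
```

Request:
drive_tool(commands=[[75, 0.1, 0.2, -0.5, 0, 0, 0.22], [75, 0, 0, -0.5, 0, 0, 0], [75, 0, 0, -0.6, 0, 0, 0], [75, 0, 0, 0, 0, 0, 0], [75, 0, 0, 0, 0, 0, 0]])

```text
clock: 1.85
position: [579.1, 181.6, 181.7]
tcp_rot: [[-1.0, -0.001, -0.025], [0.025, -0.001, -1.0], [0.001, -1.0, 0.001]]
wrist_force: [-0.2, -0.6, 0.9]
opening: 60.6
```

Run:
```python
from h import *
f=snap('wrist','w1');crop('w1',0,0,512,384,1.56,'w1b')
o=manip.get_obs();print(o['clock'],o['position'],o['tcp_rot'],o['opening'])
```

```text
1.9 [579.74180921 182.02022216 182.90403285] [[-9.99696348e-01  1.85570149e-03 -2.45716915e-02]
 [ 2.45720857e-02  1.89922392e-04 -9.99698043e-01]
 [-1.85047443e-03 -9.99998260e-01 -2.35463178e-04]] 60.136437863611285
```

View pics/w1b.png

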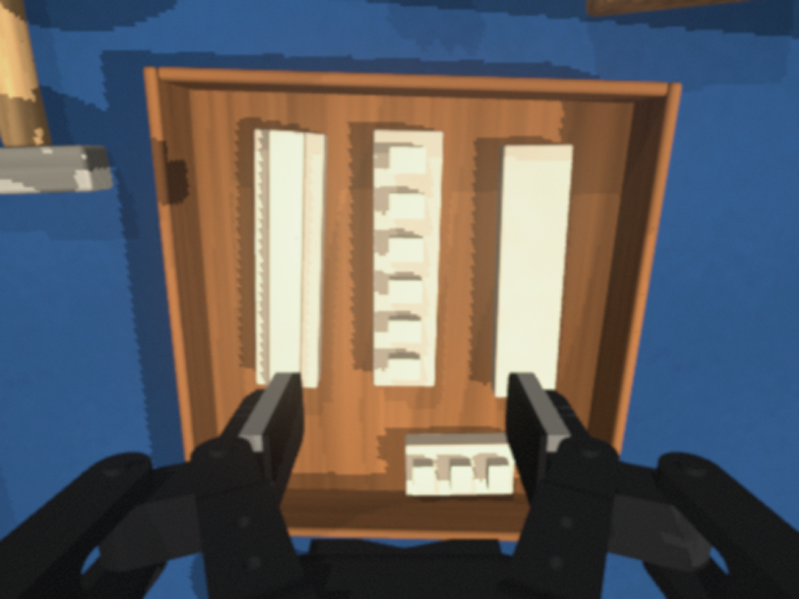

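The closer view puts the dentil corners at (375,131), (442,131), (436,385) and (374,385). The inner edges of the fingertips are at about (301,374) and (508,374).

Run:
```python
from h import *
k=512/799
P=np.array([at_z('w1',u*k,v*k,23) for u,v in [(375,131),(442,131),(436,385),(374,385)]])
y=(P[2]+P[3]-P[0]-P[1])/2;print(P.mean(0),np.degrees(np.arctan2(-y[0],y[1])),np.linalg.norm(y))
f=np.load('pics/w1.npz');M=f['mtx'];T=f['cam_to_world'];Z=M[0,0]*60.3/(207*k)
for u in(301,508):print(T[:3,:3]@(np.linalg.solve(M,[u*k,374*k,1])*Z)+T[:3,3])
```

```text
[578.52372598 179.69219455  23.        ] -2.1114474948139446 158.58778382864242
[609.86168095 172.22112575 192.53134233]
[549.58015025 173.7133624  192.51444631]
```

Request:
drive_tool(commands=[[75, -0.01, -0.04, -0.7, 0, 0, 0], [75, 0, 0, -0.7, 0, 0, 0], [75, 0, 0, -0.7, 0, 0, 0], [75, 0, 0, -0.5, 0, 0, 0], [75, 0, 0, -0.3, 0, 0, 0], [75, 0, 0, -0.2, 0, 0, 0], [75, 0, 0, 0, 0, 0, 0], [75, 0, 0, 0, 0, 0, 0]])

```text
clock: 2.7
position: [579.6, 180.4, 28.1]
tcp_rot: [[-1.0, 0.002, -0.025], [0.025, 0.001, -1.0], [-0.002, -1.0, -0.001]]
wrist_force: [0.9, 0.0, 0.1]
opening: 60.4
```

Run:
```python
from h import *
f=snap('wrist','w2');crop('w2',0,0,512,384,1.56,'w2b')
o=manip.get_obs();print(o['clock'],o['position'],o['opening'],o['wrist_force'])
```

```text
2.75 [579.62675297 180.414653    28.29458354] 60.232411421207594 [-0.21365949  0.14183113  0.23316533]
```

View pics/w2b.png

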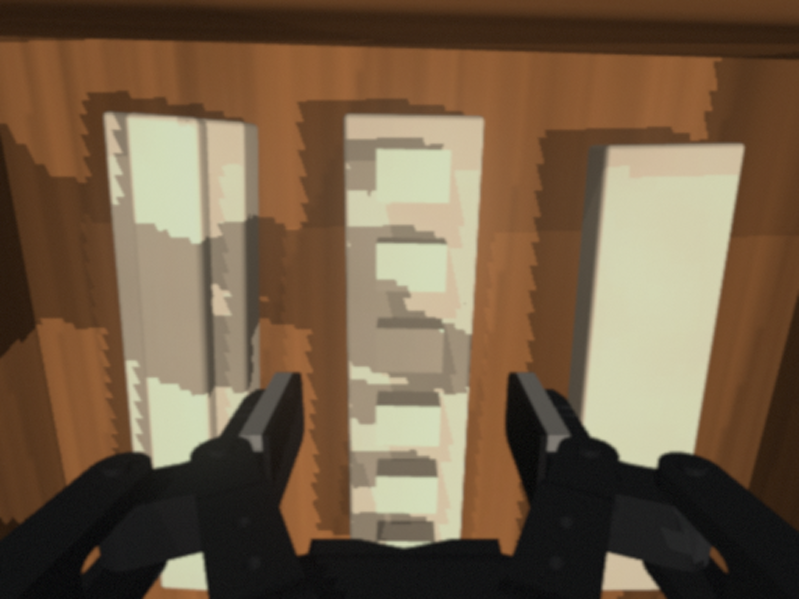

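The jaws straddle the dentil, with its long sides at about (349,375) and (471,375) and the tips at (303,375) and (508,375). I'll narrow the gap, then feel down gently.

Request:
drive_tool(commands=[[115, -0.01, 0, 0, 0, 0, 0], [115, 0, 0, 0, 0, 0, 0], [115, 0, 0, -0.04, 0, 0, 0], [115, 0, 0, 0, 0, 0, 0]])

```text
clock: 3.15
position: [577.8, 179.7, 24.6]
tcp_rot: [[-1.0, -0.0, -0.025], [0.025, 0.0, -1.0], [0.0, -1.0, -0.0]]
wrist_force: [-0.4, -0.0, -0.3]
opening: 47.0
```

Run:
```python
from h import *
f=snap('wrist','w3');crop('w3',150,180,380,384,2.9,'w3b')
o=manip.get_obs();print(o['clock'],o['position'],o['opening'],o['wrist_force'])
```

```text
3.2 [577.8305713  179.66199374  24.52976112] 46.892342986286934 [ 0.46818428 -0.14287895  0.51276046]
```

View pics/w3b.png

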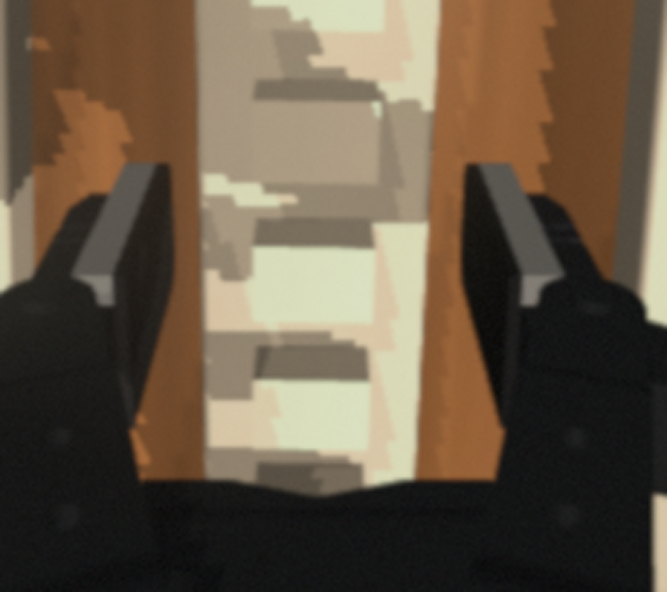

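Run:
```python
from h import *
f=np.load('pics/w3.npz');print(f['cam_to_world'].round(3))
for u,v,y in[(169,165,168.7),(465,165,168.7),(172,270,190.7),(462,270,190.7)]:
    o,d=ray('w3',150+u/2.9,180+v/2.9); print((o+d*(y-o[1])/d[1]).round(1), (o+d*(7-o[2])/d[2]).round(1),(o+d*(35-o[2])/d[2]).round(1))
```

```text
[[-1.00000e+00  2.40000e-02  8.00000e-03  5.76867e+02]
 [ 2.50000e-02  9.59000e-01  2.83000e-01  1.07876e+02]
 [-1.00000e-03  2.84000e-01 -9.59000e-01  1.72046e+02]
 [ 0.00000e+00  0.00000e+00  0.00000e+00  1.00000e+00]]
[601.4 168.7  36.2] [606.6 181.8   7. ] [601.6 169.2  35. ]
[555.8 168.7  38.7] [550.7 183.2   7. ] [555.2 170.4  35. ]
[603.3 190.7  30. ] [607.6 204.1   7. ] [602.4 187.8  35. ]
[554.8 190.7  32. ] [550.9 205.5   7. ] [555.3 188.9  35. ]
```

Run:
```python
from h import *
k=512/799
for fn,pts in [('w0',[(371,152),(424,152)]),('w1',[(375,131),(442,131)]),('w2',[(345,115),(484,117)])]:
    for z in(18,23,28): print(fn,z,[at_z(fn,u*k,v*k,z).round(1)[:2] for u,v in pts])
snap('scene','s3');snap('top','t3')
a=cv2.imread('pics/s3.png')
P=np.array([[578,180,25],[578,180,150]]);print(proj('s3',P),proj('t3',P))
print([at_z('t0',u*512/800,v*512/800,23) for u,v in[(277,314),(351,318),(277,300),(351,303)]])
u,v=proj('s3',P)[0].astype(int)
im=a[v-60:v+40,u-75:u+75];A=cv2.resize(im,None,fx=5.2,fy=5.2,interpolation=cv2.INTER_CUBIC)
cv2.imwrite('pics/s3b.png',A)
```

```text
w0 18 [array([595.6,  99.8]), array([556.7, 102.2])]
w0 23 [array([595.3,  99.8]), array([556.9, 102.1])]
w0 28 [array([595. ,  99.8]), array([557.1, 102.1])]
w1 18 [array([594.9,  99.8]), array([556.2, 100.8])]
w1 23 [array([594.7, 100. ]), array([556.5, 100.9])]
w1 28 [array([594.4, 100.1]), array([556.9, 101.1])]
w2 18 [array([595.7,  99. ]), array([555.4, 100.5])]
w2 23 [array([595.2,  99.3]), array([556.1, 100.8])]
w2 28 [array([594.6,  99.6]), array([556.8, 101. ])]
[[277.86069004 166.94074908]
 [279.87276067 140.93735245]] [[199.07670192 197.88855671]
 [193.48765579 192.18505366]]
[array([568.2001334 , 254.06968655,  23.        ]), array([558.50883669,  93.34618442,  23.        ]), array([598.96696585, 254.81793143,  23.        ]), array([591.40256681,  93.56188862,  23.        ])]
```

View pics/s3b.png

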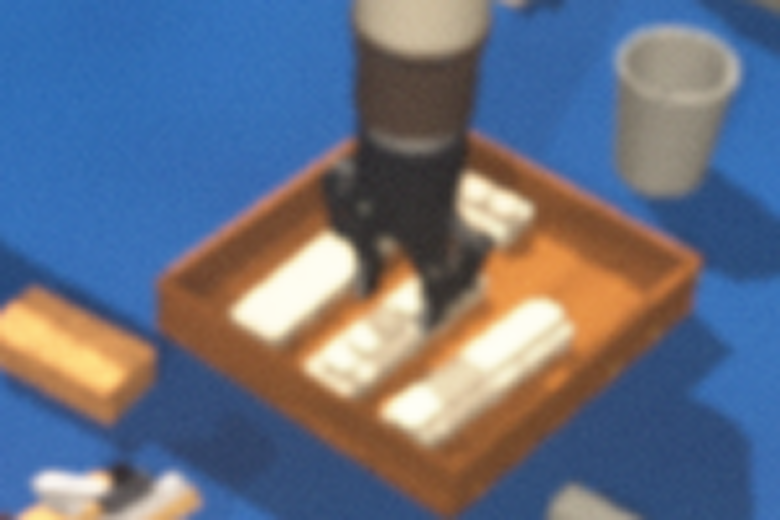

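The scene crop shows the finger tips ending at about (370,293) and (432,328), either side of the dentil.

Run:
```python
from h import *
for z in(8,20,35):
  for x in(601,612,554,543): 
    print(z,x,((proj('s3',[[x,169,z],[x,191,z]])-[202,106])*5.2).round(0).tolist())
```

```text
8 601 [[410.0, 357.0], [428.0, 340.0]]
8 612 [[422.0, 364.0], [440.0, 347.0]]
8 554 [[357.0, 327.0], [376.0, 311.0]]
8 543 [[345.0, 320.0], [364.0, 304.0]]
20 601 [[411.0, 345.0], [429.0, 328.0]]
20 612 [[423.0, 352.0], [442.0, 335.0]]
20 554 [[358.0, 315.0], [377.0, 299.0]]
20 543 [[346.0, 308.0], [365.0, 292.0]]
35 601 [[412.0, 329.0], [431.0, 313.0]]
35 612 [[425.0, 336.0], [443.0, 320.0]]
35 554 [[359.0, 300.0], [378.0, 284.0]]
35 543 [[347.0, 293.0], [366.0, 277.0]]
```

Request:
drive_tool(commands=[[115, 0.02, 0, -0.1, 0, 0, 0], [115, 0, 0, -0.1, 0, 0, 0], [115, 0, 0, -0.06, 0, 0, 0], [115, 0, 0, 0, 0, 0, 0]])

```text
clock: 3.7
position: [578.5, 179.4, 10.7]
tcp_rot: [[-1.0, -0.002, -0.025], [0.025, -0.001, -1.0], [0.002, -1.0, 0.001]]
wrist_force: [-0.4, -0.8, -0.8]
opening: 46.6
```

Request:
drive_tool(commands=[[115, 0, 0, -0.06, 0, 0, 0], [115, 0, 0, -0.04, 0, 0, 0], [115, 0, 0, -0.04, 0, 0, 0], [115, 0, 0, 0, 0, 0, 0]])

```text
clock: 4.1
position: [578.8, 179.6, 4.3]
tcp_rot: [[-1.0, -0.001, -0.025], [0.025, -0.0, -1.0], [0.001, -1.0, 0.0]]
wrist_force: [0.0, 0.0, -0.3]
opening: 46.9
```

Run:
```python
from h import *
f=snap('wrist','w4');crop('w4',150,180,380,384,2.9,'w4b')
o=manip.get_obs();print(o['clock'],o['position'],o['opening'],o['wrist_force'])
```

```text
4.15 [578.87451231 179.71365036   4.49009783] 46.76943398321298 [-0.48268468 -0.21146017  0.06723772]
```

View pics/w4b.png

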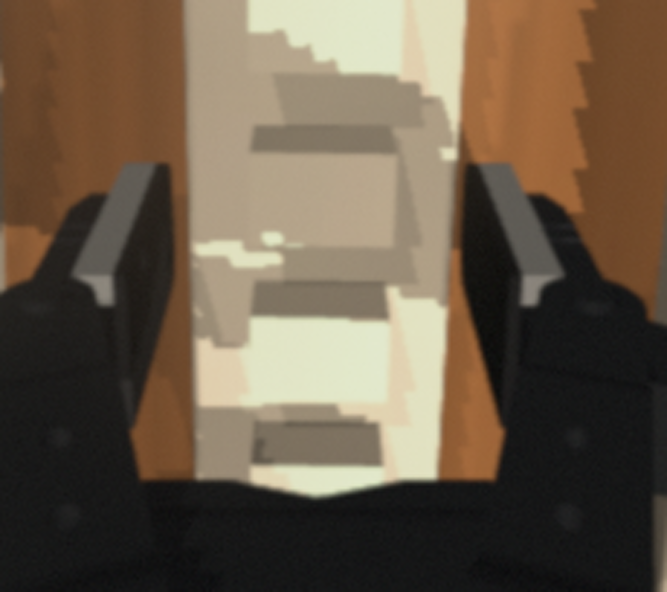

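The slab sides are at (190,165) and (457,165), with the pads at 169 and 465, so the tips are about 8 mm below the slab top. I'll go 4–5 mm lower, centre up and grip.

Request:
drive_tool(commands=[[115, -0.02, 0, -0.05, 0, 0, 0], [115, 0, 0, -0.04, 0, 0, 0], [130, 0, 0, 0, 0, 0, 0], [145, 0, 0, 0, 0, 0, 0], [170, 0, 0, 0, 0, 0, 0], [170, 0, 0, 0, 0, 0, 0], [170, 0, 0, 0, 0, 0, 0]], force=30)

```text
clock: 4.85
position: [578.6, 180.0, 1.1]
tcp_rot: [[-1.0, 0.001, -0.025], [0.025, 0.0, -1.0], [-0.001, -1.0, -0.0]]
wrist_force: [-0.6, -0.4, 4.9]
opening: 39.4
```

Request:
drive_tool(commands=[[170, 0, 0, 0.06, 0, 0, 0], [170, 0, 0, 0.15, 0, 0, 0], [170, 0, 0, 0.3, 0, 0, 0], [170, 0, 0, 0.5, 0, 0, 0], [170, 0, 0, 0.7, 0, 0, 0], [170, 0, 0, 0.7, 0, 0, 0], [170, 0, 0, 0.7, 0, 0, 0], [170, 0, 0, 0.6, 0, 0, 0], [170, 0, 0, 0.3, 0, 0, 0], [170, 0, 0, 0, 0, 0, 0], [170, 0, 0, 0, 0, 0, 0]])

```text
clock: 5.95
position: [577.1, 179.5, 199.7]
tcp_rot: [[-1.0, -0.002, -0.026], [0.026, -0.0, -1.0], [0.002, -1.0, 0.0]]
wrist_force: [0.2, -0.0, -3.3]
opening: 39.5
```

Run:
```python
from h import *
f=snap('wrist','w5');crop('w5',100,60,430,384,1.8,'w5b')
o=manip.get_obs();print(o['clock'],o['position'],o['opening'],o['wrist_force'])
```

```text
6.0 [576.8435131  179.34646907 198.93120335] 39.21850883625463 [-0.35404566 -0.61470554 -2.54430599]
```

View pics/w5b.png

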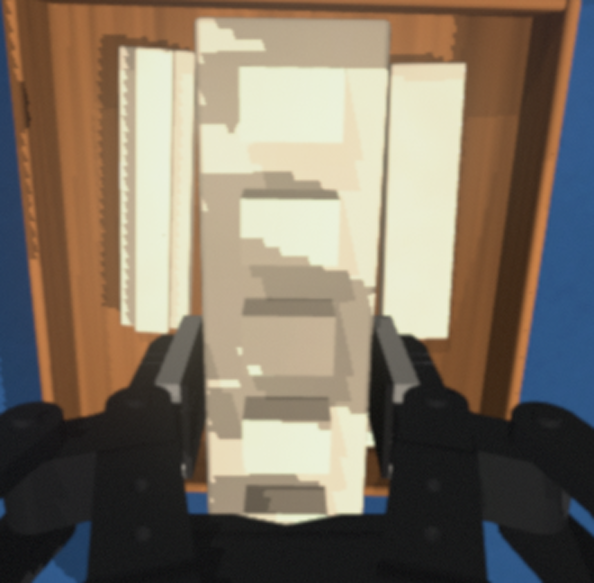

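The dentil is held level, with its far end corners at (198,19) and (389,21) in the crop. Next I go beside and above the jig to look at it past the held piece.

Request:
drive_tool(commands=[[170, -0.1, -0.3, 0.2, 0, 0, 0], [170, -0.2, -0.6, 0.3, 0, 0, 0], [170, -0.3, -0.8, 0.3, 0, 0, 0], [170, -0.3, -0.9, 0.3, 0, 0, 0], [170, -0.35, -1, 0.3, 0, 0, 0], [170, -0.4, -1, 0.2, 0, 0, 0], [170, -0.4, -1, 0, 0, 0, 0], [170, -0.4, -1, 0, 0, 0, 0], [170, -0.35, -0.9, 0, 0, 0, 0], [170, -0.2, -0.7, 0, 0, 0, 0], [170, -0.1, -0.4, 0, 0, 0, 0], [170, 0, 0, 0, 0, 0, 0]])

```text
clock: 7.2
position: [427.2, -236.4, 277.5]
tcp_rot: [[-1.0, -0.002, -0.03], [0.03, 0.0, -1.0], [0.002, -1.0, -0.0]]
wrist_force: [-0.5, 0.2, -2.5]
opening: 39.5
```

Request:
drive_tool(commands=[[170, 0, 0, 0, 0, 0, 0], [170, 0, 0, 0, 0, 0, 0]])

```text
clock: 7.4
position: [428.9, -233.7, 278.0]
tcp_rot: [[-1.0, -0.001, -0.025], [0.025, 0.0, -1.0], [0.001, -1.0, -0.0]]
wrist_force: [0.6, -0.1, -2.3]
opening: 39.3
```

Run:
```python
from h import *
f=snap('wrist','w6')
im=cv2.imread('pics/w6.png');im=cv2.resize(im[:,:300],None,fx=2,fy=2,interpolation=cv2.INTER_CUBIC)
cv2.imwrite('pics/w6b.png',cv2.resize(cv2.imread('pics/w6.png')[0:300,0:400],(800,600),interpolation=cv2.INTER_CUBIC))
o=manip.get_obs();print(o['clock'],o['position'],o['tcp_rot'],o['joints'],o['opening'],o['wrist_force'])
# where jig should show (estimate)
a=np.radians(35)
x,y,th=513.4,-227.8,-.14;c,s=np.cos(th),np.sin(th)
R=np.array([[c,-s,0],[s,c,0],[0,0,1]])@np.array([[np.cos(a),0,-np.sin(a)],[0,1,0],[np.sin(a),0,np.cos(a)]])
q=np.array([[0,78,12],[0,-60,12],[108,150,10],[109,-150,0],[0,96,0]],float)
print(proj('w6',q@R.T+[x,y,45]).round())
# dentil end in w5
for u,v in[(198,19),(389,21)]:
    o_,d=ray('w5',100+u/1.8,60+v/1.8);Y=100.2-.7;print(o_+d*(Y-o_[1])/d[1])
```

```text
7.45 [ 429.15304971 -233.49628934  278.14071672] [[-9.99712146e-01 -5.62842802e-04 -2.39855757e-02]
 [ 2.39854559e-02  2.18682900e-04 -9.99712284e-01]
 [ 5.67926098e-04 -9.99999818e-01 -2.05119910e-04]] [-1.65157867e-01  1.14325684e-01 -2.27151111e-01 -1.30691386e-04
 -1.22991067e+00  1.41213777e-01] 39.47571402721153 [ 0.14416726 -0.30049801 -1.90672624]
[[189. 230.]
 [196. 115.]
 [ 93. 303.]
 [ 79.  -2.]
 [184. 239.]]
[592.46756883  99.5        230.1210668 ]
[553.28783058  99.5        208.87445593]
```

```bash
python3 -c "
from h import *
crop('w6',50,80,270,320,2.5,'w6c')"
```

```text
(no output)
```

View pics/w6c.png

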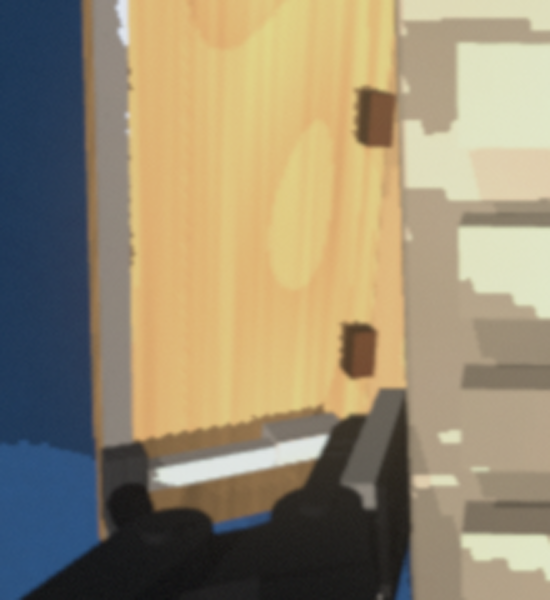

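The wrist view shows both lips: tops at about (366–396, 89–147) and (348–376, 323–377). The stop face's lower-slope edge is at about (329,433) on top and (333,412) at the bottom.

```bash
cat > fit.py <<'E'
from h import *
from scipy.optimize import least_squares
a=np.radians(35)
def cr(p):
    th=p[2];c,s=np.cos(th),np.sin(th)
    return np.array([[c,-s,0],[s,c,0],[0,0,1]])@np.array([[np.cos(a),0,-np.sin(a)],[0,1,0],[np.sin(a),0,np.cos(a)]]),np.array([p[0],p[1],45])
W=[((366,89),(0,-60,12)),((396,92),(-12,-60,12)),((391,147),(-12,-36,12)),((360,145),(0,-36,12)),((350,323),(0,54,12)),((376,325),(-12,54,12)),((373,377),(-12,78,12)),((347,377),(0,78,12))]
S=[((329,433),(4,0,24)),((333,412),(4,0,2))]
T=[((192,378),(0,78,12)),((244,380),(0,54,12)),((431,410),(0,-36,12)),((483,413),(0,-60,12)),((724,237),(109,-150,0)),((664,467),(-15,-150,0)),((84,152),(108,150,10))]
def pr(fn,p,L,dy=0):
    R,t=cr(p); return proj(fn,(np.array([b for _,b in L],float)+[0,dy,0])@R.T+t)
wp=lambda L:np.array([(50+u/2.5,80+v/2.5) for (u,v),_ in L]); tp=lambda L:np.array([(270+u/7,160+v/7) for (u,v),_ in L])
rw=lambda p:(pr('w6',p,W)-wp(W)).ravel()
rs=lambda p:(pr('w6',p,S,p[3])-wp(S)).ravel()
rail=lambda p:(pr('w6',p,[(0,(98,y,10)) for y in(-50,80)])[:,0]-np.array([50+130/2.5,50+132/2.5]))
rt=lambda p:(pr('t0',p,T)-tp(T)).ravel()
if __name__=='__main__':
  for n,f in [('w',lambda p:np.r_[rw(p),rs(p)]),('w+rail',lambda p:np.r_[rw(p),rs(p),rail(p)]),('t',lambda p:np.r_[rt(p),p[3]-96]),('all',lambda p:np.r_[rw(p),rs(p),rail(p),rt(p)])]:
    r=least_squares(f,[513,-228,-.14,96],loss='soft_l1');print(n,r.x.round(3),np.degrees(r.x[2]).round(2));print(f(r.x).round(1))
E
python3 fit.py
```

```text
w [ 5.12430e+02 -2.26381e+02 -1.51000e-01  1.01580e+02] -8.63
[ 1.   0.3 -1.2 -0.1 -0.9 -0.8  1.9 -0.4  0.5  3.1 -0.7  1.3 -1.  -1.4
  0.4 -0.2  7.3 -0.3 -1.4  0.3]
w+rail [ 5.11858e+02 -2.26360e+02 -1.53000e-01  1.01595e+02] -8.75
[ 1.6  0.4 -0.6 -0.1 -0.3 -0.8  2.4 -0.3  0.9  3.1 -0.4  1.4 -0.6 -1.4
  0.7 -0.2  7.6 -0.3 -1.1  0.3 -1.2 -1. ]
t [ 5.13386e+02 -2.27806e+02 -1.61000e-01  9.60000e+01] -9.22
[ 0.1 -0.3 -0.1  0.6  0.3  0.5  0.1  1.2  0.6 -0.5 -0.1 -0.3 -1.1 -1.1
  0. ]
all [ 5.11948e+02 -2.26573e+02 -1.55000e-01  1.01822e+02] -8.86
[ 1.6  0.2 -0.5 -0.2 -0.3 -0.9  2.4 -0.5  0.7  3.  -0.5  1.2 -0.8 -1.6
  0.5 -0.3  7.3 -0.3 -1.4  0.3 -1.2 -1.2 -0.3  0.3 -0.5  1.1 -0.   0.9
 -0.2  1.5  0.1 -0.4 -0.4 -0.1 -1.7 -0.3]
```

Run:
```python
from fit import *
def yaw(A,B): d=A-B; return np.degrees(np.arctan2(-d[0],d[1])).round(2), np.hypot(d[0],d[1]).round(1)
t=lambda u,v,z:at_z('t0',270+u/7,160+v/7,z); w=lambda u,v,z:at_z('w6',50+u/2.5,80+v/2.5,z)
z1=45+12*np.cos(a); z2=z1-12*np.sin(a); zr=45+108*np.sin(a)+10*np.cos(a); zi=45+98*np.sin(a)+10*np.cos(a)
print('t lips',yaw(t(192,378,z1),t(431,410,z1)),yaw(t(244,380,z1),t(483,413,z1)))
print('t base',yaw(t(33,422,14),t(650,508,14)))
print('t rail lower edge',yaw(t(84,178,zi),t(716,265,zi)),'upper',yaw(t(84,152,zr),t(722,235,zr)))
print('w lips',yaw(w(350,323,z1),w(366,89,z1)),yaw(w(347,377,z1),w(360,145,z1)),yaw(w(376,325,z2),w(396,92,z2)),yaw(w(373,377,z2),w(391,147,z2)))
print('w rail',yaw(w(133,440,zi),w(128,0,zi)),'outer',yaw(w(103,480,zr),w(85,0,zr)))
R,T0=cr([512,-226.5,np.radians(-8.8)])
for y in(96,101.6):print(((proj('t0',R@[4,y,24]+T0)-[270,160])*7).round())
```

```text
t lips (np.float64(-8.0), np.float64(113.1)) (np.float64(-8.24), np.float64(113.1))
t base (np.float64(-8.28), np.float64(299.5))
t rail lower edge (np.float64(-8.31), np.float64(289.8)) upper (np.float64(-7.89), np.float64(291.5))
w lips (np.float64(-8.5), np.float64(110.3)) (np.float64(-7.84), np.float64(113.6)) (np.float64(-8.92), np.float64(112.2)) (np.float64(-8.49), np.float64(115.0))
w rail (np.float64(-8.52), np.float64(179.5)) outer (np.float64(-7.81), np.float64(194.9))
[[153. 379.]]
[[141. 378.]]
```

```bash
cat > go.py <<'E'
from fit import *
from scipy.spatial.transform import Rotation as Ro
th=np.radians(-8.3); 
r=least_squares(lambda p:np.r_[rw([*p,th]),rt([*p,th])],[512,-226],loss='soft_l1')
P=[*r.x,th]; R,T0=cr(P); D=np.c_[-R[:,0],-R[:,2],-R[:,1]]
def state():
    o=manip.get_obs(); A=o['tcp_rot']; c=R.T@(o['position']-T0)
    return o,A,c
def plan(cx,cy,cz):
    o,A,c=state(); rv=np.degrees(Ro.from_matrix(D@A.T).as_rotvec())
    d=T0+R@np.array([cx,cy,cz])-o['position']
    print('clock',o['clock'],'tcp cradle',c.round(1),'F cradle',(R.T@o['wrist_force']).round(1),'open',round(o['opening'],1))
    print('shift units',(d/50).round(3),'turn units',(rv/8).round(3),'j',o['joints'].round(2))
E
python3 - <<'E'
from go import *
print(P); plan(32,0,60); print('dirs per mm in units: x,y,z',(R/50).T.round(4))
E
```

```text
[np.float64(512.5836517164234), np.float64(-226.5271920666575), np.float64(-0.14486232791552936)]
clock 7.45 tcp cradle [ 66.9 -18.9 237.8] F cradle [-0.9 -0.3 -1.7] open 39.5
shift units [ 1.506  0.163 -3.313] turn units [-0.371 -4.366 -0.839] j [-0.17  0.11 -0.23 -0.   -1.23  0.14]
dirs per mm in units: x,y,z [[ 0.0162 -0.0024  0.0115]
 [ 0.0029  0.0198  0.    ]
 [-0.0114  0.0017  0.0164]]
```

Request:
drive_tool(commands=[[170, 0.1, 0, -0.1, -0.04, -0.4, -0.08], [170, 0.15, 0.02, -0.2, -0.04, -0.5, -0.1], [170, 0.2, 0.02, -0.3, -0.04, -0.5, -0.1], [170, 0.2, 0.02, -0.4, -0.04, -0.5, -0.1], [170, 0.2, 0.02, -0.4, -0.04, -0.5, -0.1], [170, 0.2, 0.02, -0.4, -0.04, -0.5, -0.1], [170, 0.2, 0.02, -0.4, -0.04, -0.5, -0.1], [170, 0.15, 0.02, -0.4, -0.04, -0.5, -0.1], [170, 0.1, 0.02, -0.4, -0.04, -0.47, -0.06], [170, 0, 0, -0.2, 0, 0, 0], [170, 0, 0, -0.1, 0, 0, 0], [170, 0, 0, 0, 0, 0, 0]])

```text
clock: 8.65
position: [500.8, -233.2, 121.8]
tcp_rot: [[-0.827, 0.547, -0.13], [0.119, -0.056, -0.991], [-0.549, -0.835, -0.019]]
wrist_force: [-0.3, -0.3, -1.5]
opening: 39.3
```

Run:
```python
from go import *
plan(32,0,20)
```

```text
clock 8.65 tcp cradle [35.3 -8.3 69.1] F cradle [-1.  -0.3 -1.1] open 39.3
shift units [ 0.528  0.091 -0.841] turn units [-0.164 -0.189 -0.106] j [-0.18  0.2  -0.63 -0.25 -0.16  0.28]
```

Run:
```python
from go import *
J=np.array([[.38546,.00675],[.32257,.00062],[.11433,-.22715]]);X=[]
X=np.array([[np.sqrt(273.73**2+561.28**2-d*d),z] if 0 else [0,0] for d,z in [(1,1)]*3],float)
pos=np.array([[273.73,561.28,225.64],[577.22,166.13,260.79],[429.15,-233.50,278.14]]);j1=np.array([1.37562,.55048,-.16516])
rad=pos[:,0]*np.cos(j1)+pos[:,1]*np.sin(j1);lat=-pos[:,0]*np.sin(j1)+pos[:,1]*np.cos(j1);print(rad,lat)
def f(p):
    L1,L2,s,H,e=p;a_,b=J[:,0],J[:,0]-J[:,1]
    return np.r_[s+L1*np.sin(a_)+L2*np.cos(b)-e*np.sin(b)-rad, H+L1*np.cos(a_)-L2*np.sin(b)-e*np.cos(b)-pos[:,2], .01*s,.01*e]
r=least_squares(f,[400,400,0,200,0]);print(r.x,r.fun)
o,A,c=state();q=o['joints'];L1,L2,s,H,e=r.x
print(q, o['position'],o['position'][0]*np.cos(q[0])+o['position'][1]*np.sin(q[0]),-o['position'][0]*np.sin(q[0])+o['position'][1]*np.cos(q[0]))
a_,b=q[1],q[1]-q[2];wr=s+L1*np.sin(a_)+L2*np.cos(b)-e*np.sin(b);wz=H+L1*np.cos(a_)-L2*np.sin(b)-e*np.cos(b)
print('wrist r',wr,'z-L3',wz); np.save('kin.npy',r.x);print(A)
```

```text
[603.71031455 578.85133098 461.69992494] [-159.67845002 -160.35349053 -159.76592819]
[ 563.67807672  428.32544778   -5.94777146 -137.68684561    0.69589658] [-0.00532041 -0.01232094  0.01823613 -0.01632919 -0.06069711  0.07702629
 -0.05947771  0.00695897]
[-0.17512318  0.20376709 -0.62994608 -0.25456554 -0.1616076   0.27827767] [ 500.7856403  -233.21548297  121.81141058] 533.7591687955256 -142.39687061174521
wrist r 395.49364177043526 z-L3 96.7157314218567
[[-0.82714087  0.54675037 -0.13000777]
 [ 0.11906844 -0.05559034 -0.99132861]
 [-0.54923646 -0.83544823 -0.01911967]]
```

```bash
cat > kin.py <<'E'
from go import *
obs=[([1.37562,.38546,.00675,-.0004,-1.19398,-.2586],[273.73,561.28,225.64]),([.55048,.32257,.00062,.0019,-1.25034,-.61848],[577.22,166.13,260.79]),([-.16516,.11433,-.22715,-.0001,-1.22991,.14121],[429.15,-233.5,278.14]),([-.17512,.20377,-.62995,-.25457,-.16161,.27828],[500.79,-233.22,121.81])]
lo=np.array([-3.14,-1.21,-1.07,-3.16,-2.99,-3.1]);hi=np.array([3.14,2.06,1.41,2.05,-.16,3.1])
rx=lambda ax,t:Ro.from_rotvec(np.array(ax)*t)
def fk(q,k,sg=1,s6=1):
    L1,L2,s,h,m,L3=k; b=q[1]-q[2]
    w=np.array([s+L1*np.sin(q[1])+L2*np.cos(b),0,h+L1*np.cos(q[1])-L2*np.sin(b)])
    f=np.array([np.cos(b),0,-np.sin(b)]);R4=rx(f,sg*q[3]);R5=rx([0,1,0],-q[4])
    t=(R4*R5).apply(f); p=w+R4.apply([0,-m,0])+L3*t
    # tool x at q6=0: -radial normal ; build at j4=0: x=-(up-normal of tool)
    n=(R4*R5).apply([np.sin(b),0,np.cos(b)]); x=rx(t,s6*q[5]).apply(-n); z=np.cross(x,t)
    B=rx([0,0,1],q[0]); return B.apply(p),np.c_[B.apply(x),B.apply(t),B.apply(z)]
def fit(sg):
    g=lambda k:np.r_[np.concatenate([fk(q,k,sg)[0]-p for q,p in obs]),.01*k[2]]
    return least_squares(g,[560,430,0,160,160,300])
def ik(p,Rt,k,sg,s6,q0):
    g=lambda q:np.r_[(fk(q,k,sg,s6)[0]-p)/10,Ro.from_matrix(fk(q,k,sg,s6)[1]@Rt.T).as_rotvec()*20]
    return least_squares(g,np.clip(q0,lo+.01,hi-.01),bounds=(lo,hi))
E
python3 - <<'E'
from kin import *
for sg in(1,-1):
    r=fit(sg);print(sg,r.x.round(1),r.cost.round(2))
    for q,p in obs[2:]:
        for s6 in(1,-1):print(s6,fk(q,r.x,sg,s6)[1].round(3).tolist())
print(state()[1].round(3).tolist())
E
```

```text
1 [561.4 524.5 -95.  137.2 154.6 241.1] 200.36
1 [[-0.953, -0.001, -0.302], [0.302, 0.0, -0.953], [0.001, -1.0, 0.0]]
-1 [[-1.0, -0.001, -0.024], [0.024, 0.0, -1.0], [0.001, -1.0, 0.0]]
1 [[-0.818, 0.533, -0.218], [0.172, -0.135, -0.976], [-0.549, -0.835, 0.019]]
-1 [[-0.81, 0.533, 0.247], [-0.369, -0.135, -0.919], [-0.456, -0.835, 0.306]]
-1 [564.9 421.8  -0.  160.6 159.8 302.4] 0.0
1 [[-0.953, -0.001, -0.302], [0.302, 0.0, -0.953], [0.001, -1.0, -0.0]]
-1 [[-1.0, -0.001, -0.024], [0.024, 0.0, -1.0], [0.001, -1.0, -0.0]]
1 [[-0.634, 0.547, -0.547], [0.625, -0.056, -0.779], [-0.456, -0.835, -0.306]]
-1 [[-0.827, 0.547, -0.13], [0.119, -0.056, -0.991], [-0.549, -0.835, -0.019]]
[[-0.827, 0.547, -0.13], [0.119, -0.056, -0.991], [-0.549, -0.835, -0.019]]
```

```bash
cat >> kin.py <<'E'
K=np.array(fit(-1).x)
def sols(cx,cy,cz,n=40,seed=0):
    rng=np.random.default_rng(seed);out=[]
    for flip in(0,1):
        Dt=D@np.diag([-1,1,-1]) if flip else D
        for i in range(n):
            r=ik(T0+R@np.array([cx,cy,cz]),Dt,K,-1,-1,rng.uniform(lo,hi) if i else state()[0]['joints'])
            if r.cost<3 and not any(np.abs(r.x-s[1]).max()<.05 for s in out): out.append((flip,r.x,r.cost))
    return sorted(out,key=lambda s:s[2])[:8]
E
python3 - <<'E'
from kin import *
for c in[(20,16,-6),(28,5,19),(32,0,60)]:
    print(c)
    for s in sols(*c): print(s[0],s[1].round(2),round(s[2],4))
E
```

```text
(20, 16, -6)
0 [-0.25  0.37 -0.48 -0.81 -0.16  0.89] 0.6211
1 [-0.25  0.37 -0.48 -0.81 -0.16 -2.26] 0.6211
(28, 5, 19)
0 [-0.23  0.31 -0.52 -0.63 -0.16  0.69] 0.4485
1 [-0.23  0.31 -0.52 -0.63 -0.16 -2.45] 0.4485
(32, 0, 60)
1 [-0.19  0.22 -0.6  -0.41 -0.16 -2.7 ] 0.295
0 [-0.19  0.22 -0.6  -0.41 -0.16  0.44] 0.295
1 [-0.13  0.21 -0.69  0.   -0.16  3.1 ] 2.3209
```

Run:
```python
from kin import *
rng=np.random.default_rng(1)
def allsol(p,Dt,n=150):
    out=[]
    for i in range(n):
        q0=rng.uniform([-2,-1,-1,-3.1,-2.9,-3.1],[2,2,1.4,3.1,2.9,3.1])
        g=lambda q:np.r_[(fk(q,K,-1,-1)[0]-p)/10,(fk(q,K,-1,-1)[1]-Dt).ravel()*10]
        r=least_squares(g,q0)
        if r.cost<1e-6:
            x=r.x.copy();x[[0,3,4,5]]=(x[[0,3,4,5]]+np.pi)%(2*np.pi)-np.pi
            if not any(np.abs(x-s).max()<.02 for s in out): out.append(x)
    return out
for x in allsol(T0+R@[20,16,-6],D): print('seat',x.round(2))
for t in(-20,-15,-10,10,15,20):
    Dt=rx(R[:,0],np.radians(t)).as_matrix()@D
    for x in allsol(T0+R@[20,16,-6],Dt,60):
        y=x.copy()
        ok=((y>lo)&(y<hi))[:5].all()
        if ok: print(t,x.round(2))
```

```text
seat [-0.79  2.09 -2.61  2.49  2.54  3.13]
seat [ 2.35 -2.09 -0.53 -0.66  2.54  3.13]
seat [-0.08 -4.22 -2.4   0.11 -2.78  0.05]
seat [-0.08  2.06 -2.4   0.11 -2.78  0.05]
seat [ 2.35  4.19 -0.53 -0.66  2.54  3.13]
seat [ 3.06 -2.06 -0.74 -3.04 -2.78  0.05]
seat [-0.79 -4.19 -2.61  2.49  2.54  3.13]
10 [-0.37  0.39 -0.39 -0.95 -0.38  1.11]
15 [-0.45  0.41 -0.35 -1.   -0.51  1.21]
20 [-0.51  0.44 -0.31 -1.03 -0.64  1.28]
```

```bash
cat >> kin.py <<'E'
def Dt(t): return rx(R[:,0],np.radians(t)).as_matrix()@D
def solve(c,t,q0):
    r=ik(T0+R@np.array(c,float),Dt(t),K,-1,-1,q0); return r.x,r.cost
E
python3 - <<'E'
from kin import *
for t in(3,4,5,6,8):
    q=np.array([-.3,.35,-.45,-.8,-.4,1.])
    for c in[(20,22,-6),(20,16,-6),(20,5,-6),(30,0,10),(35,-5,30),(35,-5,69)]:
        q,e=solve(c,t,q);print(t,c,q.round(2),round(e,4))
E
```

```text
3 (20, 22, -6) [-0.23  0.36 -0.48 -0.77 -0.16  0.83] 0.0246
3 (20, 16, -6) [-0.24  0.37 -0.48 -0.76 -0.16  0.83] 0.0059
3 (20, 5, -6) [-0.26  0.37 -0.47 -0.76 -0.17  0.85] 0.0
3 (30, 0, 10) [-0.25  0.34 -0.49 -0.66 -0.18  0.74] 0.0
3 (35, -5, 30) [-0.24  0.29 -0.51 -0.59 -0.2   0.66] 0.0
3 (35, -5, 69) [-0.22  0.2  -0.57 -0.46 -0.22  0.52] 0.0
4 (20, 22, -6) [-0.24  0.37 -0.48 -0.78 -0.17  0.85] 0.0
4 (20, 16, -6) [-0.25  0.37 -0.47 -0.79 -0.19  0.87] 0.0
4 (20, 5, -6) [-0.28  0.37 -0.46 -0.8  -0.21  0.91] 0.0
4 (30, 0, 10) [-0.27  0.34 -0.47 -0.71 -0.22  0.8 ] 0.0
4 (35, -5, 30) [-0.27  0.3  -0.48 -0.64 -0.24  0.73] 0.0
4 (35, -5, 69) [-0.25  0.21 -0.54 -0.53 -0.26  0.6 ] 0.0
5 (20, 22, -6) [-0.26  0.37 -0.46 -0.82 -0.21  0.9 ] 0.0
5 (20, 16, -6) [-0.28  0.37 -0.45 -0.83 -0.22  0.92] 0.0
5 (20, 5, -6) [-0.31  0.37 -0.44 -0.84 -0.24  0.96] 0.0
5 (30, 0, 10) [-0.3   0.34 -0.45 -0.75 -0.25  0.86] 0.0
5 (35, -5, 30) [-0.29  0.3  -0.46 -0.68 -0.27  0.79] 0.0
5 (35, -5, 69) [-0.28  0.21 -0.51 -0.58 -0.3   0.67] 0.0
6 (20, 22, -6) [-0.28  0.37 -0.45 -0.85 -0.24  0.95] 0.0
6 (20, 16, -6) [-0.3   0.37 -0.44 -0.86 -0.25  0.97] 0.0
6 (20, 5, -6) [-0.33  0.38 -0.43 -0.87 -0.27  1.  ] 0.0
6 (30, 0, 10) [-0.32  0.34 -0.43 -0.79 -0.29  0.91] 0.0
6 (35, -5, 30) [-0.31  0.3  -0.45 -0.72 -0.31  0.84] 0.0
6 (35, -5, 69) [-0.3   0.21 -0.49 -0.62 -0.33  0.73] 0.0
8 (20, 22, -6) [-0.32  0.37 -0.42 -0.91 -0.31  1.03] 0.0
8 (20, 16, -6) [-0.34  0.38 -0.41 -0.91 -0.32  1.05] 0.0
8 (20, 5, -6) [-0.36  0.38 -0.4  -0.91 -0.34  1.07] 0.0
8 (30, 0, 10) [-0.36  0.35 -0.41 -0.84 -0.35  0.99] 0.0
8 (35, -5, 30) [-0.36  0.31 -0.42 -0.78 -0.37  0.92] 0.0
8 (35, -5, 69) [-0.34  0.22 -0.46 -0.69 -0.4   0.82] 0.0
```

```bash
cat >> kin.py <<'E'
def plan2(c,t):
    o,A,cc=state(); rv=np.degrees(Ro.from_matrix(Dt(t)@A.T).as_rotvec())
    d=T0+R@np.array(c,float)-o['position']
    dev=np.degrees(R.T@Ro.from_matrix(A@D.T).as_rotvec())
    print('clock',round(o['clock'],2),'tcp cradle',cc.round(1),'tilt(cradle axes)',dev.round(2),'F',(R.T@o['wrist_force']).round(1),'M',(R.T@o['ft_torque']).round(2),'open',round(o['opening'],1))
    print('shift units',(d/50).round(3),'turn units',(rv/8).round(3),'j',o['joints'].round(2))
E
python3 - <<'E'
from kin import *
plan2((35,-5,60),5)
E
```

```text
clock 8.65 tcp cradle [35.3 -8.3 69.1] tilt(cradle axes) [1.37 1.69 0.07] F [-1.  -0.3 -1.1] M [-0.    1.42 -0.01] open 39.3
shift units [ 0.108  0.051 -0.152] turn units [ 0.347 -0.263  0.245] j [-0.18  0.2  -0.63 -0.25 -0.16  0.28]
```

Request:
drive_tool(commands=[[170, 0.02, 0.01, -0.03, 0.12, 0, 0.1], [170, 0.02, 0.01, -0.03, 0.12, -0.05, 0.1], [170, 0.03, 0.01, -0.03, 0.1, -0.1, 0.05], [170, 0.04, 0.02, -0.06, 0, -0.1, 0], [170, 0, 0, 0, 0, 0, 0], [170, 0, 0, 0, 0, 0, 0]])

```text
clock: 9.25
position: [506.2, -231.3, 115.4]
tcp_rot: [[-0.811, 0.578, -0.093], [0.116, 0.002, -0.993], [-0.574, -0.816, -0.069]]
wrist_force: [0.2, -0.7, -2.5]
opening: 39.6
```

Run:
```python
from kin import *
plan2((35,-5,20),5)
```

```text
clock 9.25 tcp cradle [35.8 -5.6 60.9] tilt(cradle axes) [ 4.91 -0.01  0.13] F [-1.2 -0.7 -2.3] M [-0.15  1.53  0.09] open 39.6
shift units [ 0.453 -0.054 -0.678] turn units [ 0.018 -0.    -0.006] j [-0.28  0.23 -0.5  -0.6  -0.29  0.69]
```

Request:
drive_tool(commands=[[170, 0.06, -0.008, -0.08, 0, 0, 0], [170, 0.11, -0.016, -0.16, 0, 0, 0], [170, 0.11, -0.016, -0.16, 0, 0, 0], [170, 0.11, -0.016, -0.16, 0, 0, 0], [170, 0.08, -0.012, -0.12, 0, 0, 0], [170, 0.05, -0.007, -0.07, 0, 0, 0], [170, 0.03, -0.004, -0.045, 0, 0, 0], [170, 0.01, -0.002, -0.016, 0, 0, 0], [170, 0, 0, 0, 0, 0, 0]])

```text
clock: 10.15
position: [534.3, -235.7, 74.7]
tcp_rot: [[-0.81, 0.578, -0.095], [0.117, 0.002, -0.993], [-0.574, -0.816, -0.069]]
wrist_force: [-0.2, -0.5, -1.7]
opening: 39.6
```

Run:
```python
from kin import *
plan2((32,-5,1),5)
```

```text
clock 10.15 tcp cradle [35.7 -5.9 11.2] tilt(cradle axes) [ 4.89 -0.05  0.06] F [-1.  -0.5 -1.3] M [-0.11  1.52  0.12] open 39.6
shift units [ 0.059  0.01  -0.21 ] turn units [0.017 0.004 0.002] j [-0.3   0.34 -0.44 -0.73 -0.26  0.84]
```

Request:
drive_tool(commands=[[170, 0.023, -0.003, -0.033, 0, 0, 0], [170, 0.023, -0.003, -0.033, 0, 0, 0], [170, 0.023, -0.003, -0.033, 0, 0, 0], [170, 0, 0, 0, 0, 0, 0]], force=25)

```text
clock: 10.55
position: [537.8, -236.1, 69.5]
tcp_rot: [[-0.81, 0.578, -0.095], [0.117, 0.002, -0.993], [-0.574, -0.816, -0.069]]
wrist_force: [-0.0, -0.4, -2.5]
opening: 39.5
```

Request:
drive_tool(commands=[[170, 0.017, -0.003, -0.025, 0, 0, 0], [170, 0.017, -0.003, -0.025, 0, 0, 0], [170, 0, 0, 0, 0, 0, 0]], force=25)

```text
clock: 10.85
position: [539.5, -236.4, 67.0]
tcp_rot: [[-0.81, 0.578, -0.095], [0.117, 0.002, -0.993], [-0.574, -0.816, -0.069]]
wrist_force: [-0.2, -0.2, -1.4]
opening: 38.9
```

Run:
```python
from kin import *
plan2((32,-5,-1),5)
```

```text
clock 10.85 tcp cradle [35.6 -5.9  2. ] tilt(cradle axes) [ 4.89 -0.04  0.05] F [-0.9 -0.2 -1.1] M [-0.13  1.45  0.17] open 38.9
shift units [-0.022  0.021 -0.09 ] turn units [0.015 0.003 0.002] j [-0.31  0.36 -0.43 -0.75 -0.26  0.87]
```

Request:
drive_tool(commands=[[170, 0.012, -0.002, -0.016, 0, 0, 0], [170, 0.012, -0.002, -0.016, 0, 0, 0], [170, 0, 0, 0, 0, 0, 0]], force=25)

```text
clock: 11.15
position: [540.2, -236.2, 65.4]
tcp_rot: [[-0.811, 0.578, -0.095], [0.118, 0.002, -0.993], [-0.574, -0.816, -0.07]]
wrist_force: [-3.2, 3.1, 1.7]
opening: 39.5
```

Request:
drive_tool(commands=[[170, 0.012, -0.002, -0.016, 0, 0, 0], [170, 0.012, -0.002, -0.016, 0, 0, 0], [170, 0, 0, 0, 0, 0, 0]], force=25)

```text
clock: 11.45
position: [541.3, -236.2, 63.5]
tcp_rot: [[-0.811, 0.577, -0.094], [0.118, 0.003, -0.993], [-0.573, -0.816, -0.07]]
wrist_force: [-3.0, 4.3, 1.2]
opening: 39.5
```

Run:
```python
from kin import *
plan2((32,-5,-1),5)
```

```text
clock 11.45 tcp cradle [35.1 -5.4 -2. ] tilt(cradle axes) [4.96 0.03 0.03] F [-2.2  3.8  3. ] M [0.57 1.85 0.02] open 39.5
shift units [-0.059  0.017 -0.019] turn units [ 0.006 -0.005 -0.   ] j [-0.31  0.37 -0.42 -0.77 -0.26  0.88]
```

Request:
drive_tool(commands=[[170, 0.012, -0.002, -0.016, 0, 0, 0], [170, 0.012, -0.002, -0.016, 0, 0, 0], [170, 0, 0, 0, 0, 0, 0]], force=22)

```text
clock: 11.75
position: [542.6, -236.5, 62.0]
tcp_rot: [[-0.811, 0.578, -0.094], [0.117, 0.003, -0.993], [-0.573, -0.816, -0.07]]
wrist_force: [-3.1, 3.2, 1.4]
opening: 39.4
```

Run:
```python
from kin import *
plan2((32,-5,-1),5)
```

```text
clock 11.75 tcp cradle [35.3 -5.6 -3.9] tilt(cradle axes) [4.94 0.02 0.05] F [-2.1  2.7  3.1] M [0.54 1.84 0.02] open 39.4
shift units [-0.085  0.024  0.01 ] turn units [ 0.009 -0.003 -0.001] j [-0.31  0.37 -0.42 -0.77 -0.26  0.89]
```

Request:
drive_tool(commands=[[170, 0.012, -0.002, -0.016, 0, 0, 0], [170, 0.012, -0.002, -0.016, 0, 0, 0], [170, 0, 0, 0, 0, 0, 0]], force=22)

```text
clock: 12.05
position: [542.9, -236.6, 61.7]
tcp_rot: [[-0.811, 0.578, -0.094], [0.117, 0.003, -0.993], [-0.574, -0.816, -0.07]]
wrist_force: [-12.5, 6.3, 14.0]
opening: 39.2
```

Run:
```python
from kin import *
plan2((32,-5,-1),5)
```

```text
clock 12.05 tcp cradle [35.3 -5.6 -4.3] tilt(cradle axes) [ 4.98 -0.02  0.07] F [-2.9  4.5 19.1] M [1.11 2.04 0.09] open 39.2
shift units [-0.09   0.024  0.016] turn units [ 0.007  0.002 -0.006] j [-0.31  0.37 -0.42 -0.77 -0.26  0.89]
```

Request:
drive_tool(commands=[[170, -0.014, 0.002, 0.02, 0, 0, 0], [170, -0.03, 0.005, -0.023, 0, 0, 0], [170, -0.05, 0.007, -0.035, 0, 0, 0], [170, -0.05, 0.007, -0.035, 0, 0, 0], [170, 0, 0, 0, 0, 0, 0]])

```text
clock: 12.55
position: [540.9, -237.9, 60.7]
tcp_rot: [[-0.805, 0.585, -0.094], [0.115, -0.002, -0.993], [-0.582, -0.811, -0.065]]
wrist_force: [0.3, 3.3, 11.1]
opening: 39.1
```

Run:
```python
from kin import *
plan2((20,-5,-5),5)
```

```text
clock 12.55 tcp cradle [33.3 -7.2 -4.1] tilt(cradle axes) [ 4.72 -0.56  0.19] F [6.2 3.3 9.2] M [0.78 0.02 0.03] open 39.1
shift units [-0.199  0.073 -0.167] turn units [0.051 0.065 0.003] j [-0.32  0.37 -0.42 -0.81 -0.26  0.94]
```

Request:
drive_tool(commands=[[170, 0, 0, 0, 0, 0, 0], [170, 0, 0, 0, 0, 0, 0]])

```text
clock: 12.75
position: [540.9, -237.9, 60.7]
tcp_rot: [[-0.805, 0.585, -0.094], [0.114, -0.002, -0.993], [-0.582, -0.811, -0.065]]
wrist_force: [-1.3, 3.6, 9.7]
opening: 39.3
```

Run:
```python
from kin import *
plan2((20,-5,-5),5)
print(solve((27,-5,-5),5,state()[0]['joints']))
```

```text
clock 12.75 tcp cradle [33.3 -7.2 -4.1] tilt(cradle axes) [ 4.72 -0.55  0.2 ] F [4.1 3.3 9. ] M [ 0.7   0.02 -0.03] open 39.3
shift units [-0.199  0.073 -0.167] turn units [0.051 0.064 0.002] j [-0.32  0.37 -0.42 -0.81 -0.26  0.94]
(array([-0.32080927,  0.37475003, -0.42454954, -0.81087112, -0.25924743,
        0.94033721]), np.float64(1.9966909191522495e-28))
```

Request:
drive_tool(commands=[[170, -0.004, 0, 0.006, 0, 0, 0], [170, -0.004, 0, 0.006, 0, 0, 0], [170, -0.004, 0, 0.006, 0, 0, 0], [170, 0, 0, 0, 0, 0, 0]])

```text
clock: 13.15
position: [536.2, -236.5, 57.6]
tcp_rot: [[-0.811, 0.578, -0.095], [0.117, 0.001, -0.993], [-0.574, -0.816, -0.069]]
wrist_force: [0.2, -0.6, -0.0]
opening: 39.2
```

Run:
```python
from kin import *
plan2((22,-5,-5),5)
```

```text
clock 13.15 tcp cradle [27.6 -6.5 -4. ] tilt(cradle axes) [ 4.85 -0.01  0.06] F [ 0.3 -0.5 -0.2] M [-0.29  1.06  0.15] open 39.2
shift units [-0.074  0.04  -0.081] turn units [ 0.02  -0.001  0.004] j [-0.32  0.37 -0.43 -0.8  -0.26  0.93]
```

Request:
drive_tool(commands=[[170, -0.024, 0.004, -0.017, 0, 0, 0], [170, -0.024, 0.004, -0.017, 0, 0, 0], [170, -0.024, 0.004, -0.017, 0, 0, 0], [170, 0, 0, 0, 0, 0, 0]])

```text
clock: 13.55
position: [532.1, -235.4, 54.9]
tcp_rot: [[-0.811, 0.577, -0.095], [0.118, 0.002, -0.993], [-0.573, -0.816, -0.07]]
wrist_force: [-0.3, -1.1, -1.4]
opening: 39.2
```

Run:
```python
from kin import *
plan2((20,-5,-4),5)
```

```text
clock 13.55 tcp cradle [22.6 -5.9 -3.8] tilt(cradle axes) [4.91 0.03 0.02] F [-0.9 -1.1 -1. ] M [-0.35  1.49  0.12] open 39.2
shift units [-0.036  0.024 -0.033] turn units [ 0.01  -0.006  0.005] j [-0.33  0.37 -0.43 -0.82 -0.26  0.96]
```

Request:
drive_tool(commands=[[170, -0.016, 0.003, -0.011, 0, 0, 0], [170, -0.016, 0.003, -0.011, 0, 0, 0], [170, 0, 0, 0, 0, 0, 0]])

```text
clock: 13.85
position: [530.8, -235.1, 54.0]
tcp_rot: [[-0.811, 0.578, -0.095], [0.118, 0.002, -0.993], [-0.574, -0.816, -0.07]]
wrist_force: [-0.0, 0.8, -1.7]
opening: 39.8
```

Run:
```python
from kin import *
plan2((20,-5,-4),5)
```

```text
clock 13.85 tcp cradle [21.  -5.8 -3.7] tilt(cradle axes) [4.91 0.   0.03] F [-1.1  0.8 -1.3] M [-0.27  1.5   0.16] open 39.8
shift units [-0.01   0.018 -0.017] turn units [ 0.012 -0.002  0.003] j [-0.33  0.37 -0.43 -0.83 -0.26  0.97]
```

Request:
drive_tool(commands=[[170, -0.016, 0.003, -0.011, 0, 0, 0], [170, -0.016, 0.003, -0.011, 0, 0, 0], [170, 0, 0, 0, 0, 0, 0]])

```text
clock: 14.15
position: [529.3, -234.8, 53.0]
tcp_rot: [[-0.811, 0.578, -0.095], [0.118, 0.002, -0.993], [-0.574, -0.816, -0.07]]
wrist_force: [0.3, 0.8, -2.1]
opening: 39.0
```

Run:
```python
from kin import *
plan2((20,-5,-4),5)
```

```text
clock 14.15 tcp cradle [19.1 -5.8 -3.6] tilt(cradle axes) [ 4.91 -0.01  0.04] F [-1.   0.8 -1.8] M [-0.15  1.53  0.12] open 39.0
shift units [0.021 0.012 0.003] turn units [ 0.012 -0.001  0.002] j [-0.33  0.37 -0.43 -0.84 -0.26  0.98]
```

Request:
drive_tool(commands=[[170, -0.016, 0.003, -0.011, 0, 0, 0], [170, -0.016, 0.003, -0.011, 0, 0, 0], [170, 0, 0, 0, 0, 0, 0]])

```text
clock: 14.45
position: [528.5, -234.7, 52.5]
tcp_rot: [[-0.81, 0.579, -0.095], [0.117, 0.002, -0.993], [-0.575, -0.815, -0.069]]
wrist_force: [1.1, 0.9, -0.4]
opening: 39.3
```

Run:
```python
from kin import *
plan2((20,-5,-4),5)
```

```text
clock 14.45 tcp cradle [18.2 -5.8 -3.6] tilt(cradle axes) [ 4.89 -0.1   0.06] F [ 0.6  1.1 -0.9] M [0.04 1.04 0.06] open 39.3
shift units [0.037 0.011 0.014] turn units [0.017 0.01  0.002] j [-0.34  0.37 -0.43 -0.85 -0.26  0.99]
```

Request:
drive_tool(commands=[[170, 0.006, 0.04, 0, 0, 0, 0], [170, 0.009, 0.06, 0, 0, 0, 0], [170, 0.009, 0.06, 0, 0, 0, 0], [170, 0.009, 0.06, 0, 0, 0, 0], [170, 0.006, 0.04, 0, 0, 0, 0], [170, 0, 0, 0, 0, 0, 0]])

```text
clock: 15.05
position: [530.5, -221.4, 52.5]
tcp_rot: [[-0.81, 0.579, -0.094], [0.117, 0.002, -0.993], [-0.575, -0.815, -0.069]]
wrist_force: [2.1, 0.1, 0.5]
opening: 39.4
```

Run:
```python
from kin import *
plan2((18,14,-4),5)
```

```text
clock 15.05 tcp cradle [18.2  7.7 -3.6] tilt(cradle axes) [ 4.9  -0.09  0.08] F [ 1.9  0.4 -0.8] M [-0.35  0.65  0.01] open 39.4
shift units [ 0.02   0.125 -0.009] turn units [ 0.018  0.01  -0.001] j [-0.3   0.37 -0.45 -0.84 -0.23  0.96]
```

Request:
drive_tool(commands=[[170, 0.004, 0.03, 0, 0, 0, 0], [170, 0.004, 0.03, 0, 0, 0, 0], [170, 0.003, 0.02, 0, 0, 0, 0], [170, 0, 0, 0, 0, 0, 0]])

```text
clock: 15.45
position: [531.0, -217.9, 52.5]
tcp_rot: [[-0.81, 0.579, -0.095], [0.117, 0.001, -0.993], [-0.575, -0.815, -0.069]]
wrist_force: [2.8, -2.7, 0.3]
opening: 39.1
```

Request:
drive_tool(commands=[[170, 0.003, 0.02, 0, 0, 0, 0], [170, 0.003, 0.02, 0, 0, 0, 0], [170, 0, 0, 0, 0, 0, 0]])

```text
clock: 15.75
position: [531.2, -215.9, 52.5]
tcp_rot: [[-0.81, 0.579, -0.095], [0.117, 0.001, -0.993], [-0.575, -0.815, -0.069]]
wrist_force: [2.8, -3.4, -0.0]
opening: 39.3
```

Run:
```python
from kin import *
plan2((18,14,-4),5)
```

```text
clock 15.75 tcp cradle [18.1 13.2 -3.6] tilt(cradle axes) [ 4.85 -0.1   0.07] F [ 2.6 -3.  -1.9] M [-1.    0.28 -0.05] open 39.3
shift units [ 0.005  0.016 -0.009] turn units [0.021 0.01  0.004] j [-0.28  0.36 -0.46 -0.83 -0.22  0.94]
```

Request:
drive_tool(commands=[[170, 0.03, -0.004, 0.022, 0, 0, 0], [170, 0.003, 0.02, 0, 0, 0, 0], [170, 0, 0, 0, 0, 0, 0]])

```text
clock: 16.05
position: [531.5, -214.0, 52.5]
tcp_rot: [[-0.812, 0.577, -0.094], [0.117, 0.003, -0.993], [-0.572, -0.817, -0.07]]
wrist_force: [2.0, -1.6, -0.7]
opening: 39.1
```

Run:
```python
from kin import *
plan2((18,14,-4),5)
```

```text
clock 16.05 tcp cradle [18.2 15.1 -3.6] tilt(cradle axes) [4.97 0.09 0.05] F [ 1.4 -1.3 -1.9] M [-0.44  1.12  0.03] open 39.1
shift units [-0.001 -0.022 -0.009] turn units [ 0.006 -0.011 -0.003] j [-0.28  0.36 -0.46 -0.82 -0.22  0.92]
```

Request:
drive_tool(commands=[[170, 0.003, 0.02, 0, 0, 0, 0], [170, 0, 0, 0, 0, 0, 0]])

```text
clock: 16.25
position: [531.7, -213.1, 52.5]
tcp_rot: [[-0.812, 0.577, -0.094], [0.118, 0.003, -0.993], [-0.572, -0.817, -0.071]]
wrist_force: [-0.1, 0.3, -1.3]
opening: 39.3
```

Request:
drive_tool(commands=[[170, 0.003, 0.02, 0, 0, 0, 0], [170, 0, 0, 0, 0, 0, 0]])

```text
clock: 16.45
position: [531.9, -212.2, 52.6]
tcp_rot: [[-0.811, 0.577, -0.094], [0.118, 0.003, -0.993], [-0.573, -0.817, -0.07]]
wrist_force: [-0.6, 0.2, -2.2]
opening: 39.3
```

Run:
```python
from kin import *
plan2((18,16,-4),5)
```

```text
clock 16.45 tcp cradle [18.4 17.  -3.6] tilt(cradle axes) [4.96 0.07 0.03] F [-1.7  0.1 -1.4] M [-0.16  1.49  0.1 ] open 39.3
shift units [-0.004 -0.02  -0.011] turn units [ 0.006 -0.01  -0.001] j [-0.27  0.36 -0.46 -0.82 -0.22  0.92]
```

Request:
drive_tool(commands=[[170, 0.003, 0.02, 0, 0, 0, 0], [170, 0, 0, 0, 0, 0, 0]])

```text
clock: 16.65
position: [532.6, -211.5, 53.0]
tcp_rot: [[-0.811, 0.578, -0.094], [0.117, 0.002, -0.993], [-0.574, -0.816, -0.07]]
wrist_force: [-0.1, 0.5, -1.3]
opening: 39.5
```

Request:
drive_tool(commands=[[170, 0.003, 0.02, 0, 0, 0, 0], [170, 0, 0, 0, 0, 0, 0]])

```text
clock: 16.85
position: [533.0, -210.6, 53.2]
tcp_rot: [[-0.81, 0.578, -0.094], [0.117, 0.002, -0.993], [-0.574, -0.816, -0.069]]
wrist_force: [-0.0, -0.5, -1.9]
opening: 39.4
```

Request:
drive_tool(commands=[[170, 0.003, 0.02, 0, 0, 0, 0], [170, 0, 0, 0, 0, 0, 0]])

```text
clock: 17.05
position: [533.2, -209.7, 53.2]
tcp_rot: [[-0.81, 0.578, -0.094], [0.117, 0.002, -0.993], [-0.574, -0.816, -0.069]]
wrist_force: [-0.0, -0.1, -1.6]
opening: 39.1
```

Run:
```python
from kin import *
plan2((18,20,-4),5)
```

```text
clock 17.05 tcp cradle [19.4 19.6 -3.6] tilt(cradle axes) [ 4.9  -0.04  0.06] F [-0.9 -0.1 -1.2] M [-0.23  1.5   0.06] open 39.1
shift units [-0.017  0.01  -0.024] turn units [0.015 0.003 0.001] j [-0.26  0.36 -0.46 -0.82 -0.21  0.9 ]
```

Request:
drive_tool(commands=[[170, 0.003, 0.02, 0, 0, 0, 0], [170, 0, 0, 0, 0, 0, 0]])

```text
clock: 17.25
position: [533.3, -208.7, 53.2]
tcp_rot: [[-0.81, 0.578, -0.094], [0.117, 0.002, -0.993], [-0.574, -0.816, -0.069]]
wrist_force: [0.0, 0.5, -2.6]
opening: 39.2
```

Request:
drive_tool(commands=[[170, 0.003, 0.02, 0, 0, 0, 0], [170, 0, 0, 0, 0, 0, 0]])

```text
clock: 17.45
position: [533.5, -208.0, 53.3]
tcp_rot: [[-0.81, 0.579, -0.095], [0.117, 0.001, -0.993], [-0.574, -0.816, -0.069]]
wrist_force: [-0.4, -0.8, -1.0]
opening: 39.6
```

Request:
drive_tool(commands=[[170, 0.003, 0.02, 0, 0, 0, 0], [170, 0, 0, 0, 0, 0, 0]])

```text
clock: 17.65
position: [533.5, -207.9, 53.4]
tcp_rot: [[-0.81, 0.579, -0.095], [0.117, -0.001, -0.993], [-0.575, -0.815, -0.067]]
wrist_force: [-1.5, -5.6, -0.8]
opening: 39.4
```

Request:
drive_tool(commands=[[170, -0.002, -0.014, 0, 0, 0, 0], [170, -0.016, 0.002, -0.011, 0, 0, 0], [170, -0.016, 0.002, -0.011, 0, 0, 0], [170, 0, 0, 0, 0, 0, 0]])

```text
clock: 18.05
position: [532.9, -207.9, 52.9]
tcp_rot: [[-0.809, 0.58, -0.095], [0.117, 0.001, -0.993], [-0.576, -0.815, -0.069]]
wrist_force: [1.9, -3.7, -0.7]
opening: 39.0
```

Run:
```python
from kin import *
plan2((18,20,-4),5)
```

```text
clock 18.05 tcp cradle [18.8 21.4 -3.5] tilt(cradle axes) [ 4.83 -0.17  0.04] F [ 1.5 -3.4 -1.9] M [-1.    0.82 -0.06] open 39.0
shift units [-0.011 -0.027 -0.016] turn units [0.022 0.018 0.009] j [-0.26  0.36 -0.47 -0.82 -0.21  0.91]
```

Request:
drive_tool(commands=[[170, -0.008, -0.01, -0.005, 0, 0, 0], [170, -0.008, 0.002, -0.005, 0, 0, 0], [170, 0.007, -0.001, -0.01, 0, 0, 0], [170, 0, 0, 0, 0, 0, 0]])

```text
clock: 18.45
position: [532.6, -207.8, 52.3]
tcp_rot: [[-0.809, 0.58, -0.094], [0.117, 0.001, -0.993], [-0.576, -0.814, -0.069]]
wrist_force: [1.6, -0.4, 3.9]
opening: 39.3
```

Run:
```python
from kin import *
plan2((18,20,-4),5)
```

```text
clock 18.45 tcp cradle [18.2 21.4 -3.9] tilt(cradle axes) [ 4.89 -0.19  0.09] F [ 3.6 -0.2  2.3] M [-0.17  0.03 -0.06] open 39.3
shift units [-0.006 -0.027 -0.004] turn units [ 0.021  0.021 -0.001] j [-0.26  0.36 -0.46 -0.83 -0.21  0.92]
```

Request:
drive_tool(commands=[[170, 0.002, 0.012, 0, 0, 0, 0], [170, 0, 0, 0, 0, 0, 0]])

```text
clock: 18.65
position: [532.6, -207.9, 52.3]
tcp_rot: [[-0.809, 0.581, -0.095], [0.116, 0.0, -0.993], [-0.577, -0.814, -0.068]]
wrist_force: [0.6, -3.2, 5.7]
opening: 39.2
```

Request:
drive_tool(commands=[[170, 0.001, 0.008, 0, 0, 0, 0], [170, 0, 0, 0, 0, 0, 0]])

```text
clock: 18.85
position: [532.6, -207.8, 52.2]
tcp_rot: [[-0.809, 0.581, -0.095], [0.116, -0.001, -0.993], [-0.577, -0.814, -0.067]]
wrist_force: [1.2, -2.3, 5.1]
opening: 39.2
```

Run:
```python
from kin import *
plan2((18,20,-4),5)
```

```text
clock 18.85 tcp cradle [18.2 21.4 -3.9] tilt(cradle axes) [ 4.77 -0.21  0.1 ] F [ 4.2 -2.1  3.3] M [-0.9  -0.07 -0.08] open 39.2
shift units [-0.006 -0.028 -0.004] turn units [0.033 0.023 0.007] j [-0.26  0.36 -0.47 -0.83 -0.2   0.92]
```

Request:
drive_tool(commands=[[170, 0.028, -0.004, 0.02, 0, 0, 0], [136, 0, 0, 0, 0, 0, 0], [130, 0, 0, 0, 0, 0, 0], [124, 0, 0, 0, 0, 0, 0], [116, 0, 0, 0, 0, 0, 0], [108, 0, 0, 0, 0, 0, 0], [104, 0, 0, 0, 0, 0, 0], [104, 0, 0, 0, 0, 0, 0]], force=20)

```text
clock: 19.65
position: [532.9, -206.7, 51.9]
tcp_rot: [[-0.811, 0.578, -0.094], [0.117, 0.002, -0.993], [-0.574, -0.816, -0.07]]
wrist_force: [0.3, 0.3, -0.6]
opening: 50.6
```

Run:
```python
from kin import *
plan2((18,20,60),5)
snap('wrist','w7')
```

```text
clock 19.65 tcp cradle [18.1 22.5 -4.2] tilt(cradle axes) [ 4.92 -0.    0.06] F [-0.1  0.3 -0.6] M [-0.15  1.14  0.08] open 50.6
shift units [-0.737  0.057  1.051] turn units [ 0.013 -0.001 -0.   ] j [-0.26  0.36 -0.47 -0.82 -0.21  0.91]
```

Request:
drive_tool(commands=[[104, -0.03, 0, 0.04, 0, 0, 0], [104, -0.08, 0, 0.11, 0, 0, 0], [104, -0.2, 0, 0.28, 0, 0, 0], [104, -0.3, 0, 0.42, 0, 0, 0], [104, -0.4, 0, 0.56, 0, 0, 0], [104, -0.4, 0, 0.56, 0, 0, 0], [104, -0.3, -0.3, 0.5, 0, 0, 0], [104, -0.1, -0.3, 0.3, 0, 0, 0], [104, 0, 0, 0, 0, 0, 0], [104, 0, 0, 0, 0, 0, 0]])

```text
clock: 20.7
position: [442.0, -237.0, 190.8]
tcp_rot: [[-0.81, 0.579, -0.096], [0.118, 0.001, -0.993], [-0.575, -0.815, -0.07]]
wrist_force: [-0.5, 0.4, -1.4]
opening: 50.5
```

Run:
```python
from kin import *
plan2((18,20,60),5)
snap('wrist','w8');snap('top','t8');snap('scene','s8')
w=cv2.imread('pics/w8.png');t=cv2.imread('pics/t8.png');s=cv2.imread('pics/s8.png')
rs=lambda im,W,H:cv2.resize(im,(W,H),interpolation=cv2.INTER_CUBIC)
top=rs(t[160:240,270:380],400,290);sc=rs(s[180:290,135:285],400,293)
m=np.zeros((600,800,3),np.uint8);m[:300,:400]=rs(w,400,300);m[:290,400:]=top;m[305:598,400:]=sc;m[300:600,:400]=rs(cv2.imread('pics/w7.png'),400,300)
cv2.imwrite('pics/m8.png',m)
```

```text
clock 20.7 tcp cradle [ 27.7 -20.5 158.6] tilt(cradle axes) [ 4.87 -0.07 -0.02] F [-1.3  0.3 -0.8] M [-0.11  1.14  0.15] open 50.5
shift units [ 1.08   0.661 -1.726] turn units [0.013 0.007 0.011] j [-0.31  0.02 -0.56 -0.44 -0.43  0.54]
```

View pics/m8.png

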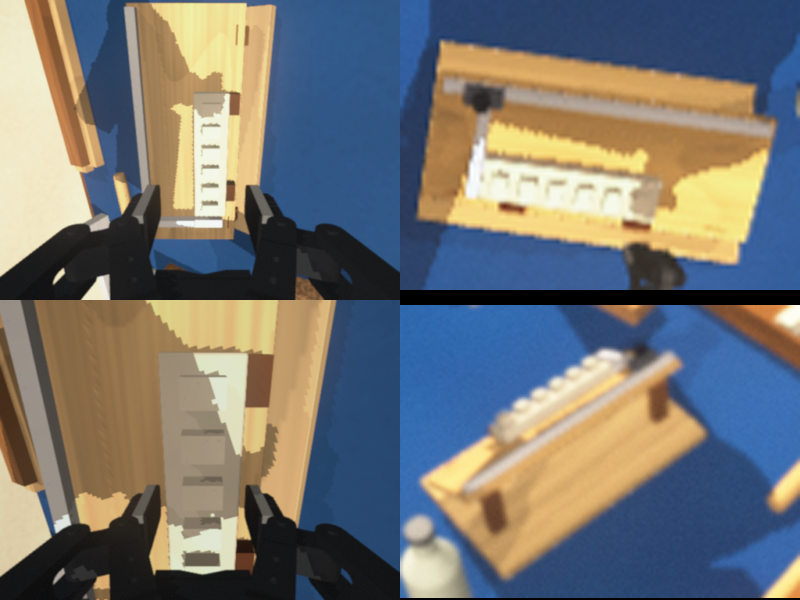

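```bash
python3 -c "
from rig import manip
print(manip.finish_job(),manip.get_obs()['clock'])"
```

```text
the job is handed in; nothing more can be done
the job is handed in; nothing more can be done
```

The six-tooth moulding is in the saw jig, teeth outwards, let go, and the job is handed in. The last clock reading, just before handing in, was about 21 s of the 51 s allowed.

**What I did**
- I took the moulding out of the crate with a 30 N grip.
- The arm could not hold the tool square to the board because joint 5 reached the end of its range. I set the tool about 5° off and let the piece turn in the jaws against the board until it lay flat.
- I then eased it down to the lips with about 5 N and up to the stop, and opened the jaws slowly.

**Last checks**
- **Seating:** The final pictures show the moulding flat on the board, its lower edge along both lips and its end at the stop plate. The gripper was clear of it.
- **Stop:** The force against it reached 5.6 N at most and was about 2 N before release. I felt contact at cradle y 101.4 mm, and the wrist picture beforehand had put it at 101.6 mm, so it does not seem to have been pushed. I did not measure the stop again afterwards.
- **Set-down force:** The hardest press on the board was about 19–20 N, during the levelling. That is well below the 60 N at which the plaster chips.

**What disagreed**
- The fingertips looked about 10 mm behind the TCP, not 17 mm ahead of it. I went by the pictures and the felt contact.
- The first top view put the stop near 96 mm, about 5 mm off the other two readings.
- The moulding met the lips about 1.8 mm from where my jig fit put it, within what I expected of the fit.

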